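# Hang a second shade chart on the occupied hook

## Robot

A 7-joint arm with a two-finger parallel gripper is mounted at the origin on the work surface. World frame = base frame: x ahead of the robot, y to its left, z up, the work surface at z = 0. Lengths are in m, angles in rad, forces in N, time in s.
With the tool pointing down it reaches from about 0.4 to 0.85 m from the base axis. Payload 4.5 kg.
Tool frame: the origin (TCP) lies between the finger pads; the fingertips stand 8 mm ahead of it and the grasp point (between the pads) lies 11 mm behind it; x points along the fingers, y is the direction in which the jaws open and shut, and the axes are right-handed (so a half turn about x gives the same grasp; the last joint's range is limited). The gripper opens to 88 mm and grips with 3 to 60 N. Pads are 18 mm wide; open, the fingers measure 123 mm over their backs; the gripper's body (75 mm by 187 mm) begins 45 mm behind the grasp point.
Start: joints at [-1.191, 0.689, -0.195, 1.565, 0.157, 0.902, -0.215], TCP at [0.212, 0.588, 0.247] pointing down, gripper open.
Joint ranges: [-3.01, 3.01], [-0.46, 2.08], [-1.47, 1.51], [0.13, 2.56], [-1, 4.14], [0.04, 2.09], [-2.66, 2.66]. Speed limits (rad/s): [2.57, 2.57, 3.14, 3.14, 3.14, 3.14, 3.14].

## Interface

Orientations are given as a rotation vector (axis times angle).
In Python, from bench import read_state, get_image, calibration, finish_job gives the robot as it stands.
- The arm moves only by the tool play_rows, never from a script. Its argument "commands" is a list of rows, each an object with "xyz": the shift along the tool's x, y, z each as a share of 60 mm, from -1 to 1, a list of three; "rotation": the turn, a rotation vector about the tool's x, y, z each as a share of 0.12 rad, from -1 to 1, a list of three; "claw": the opening, from 0 (shut) to 1 (fully open). In form: [{"xyz": [dx, dy, dz], "rotation": [wx, wy, wz], "claw": claw}, ...]. A call has 1 to 5 rows; each row shifts and turns the pose as measured when the row begins, along the tool's axes as they then stand; what a row does not reach is not made up. A row lasts 1/8 s, in which the tool goes at most 62.5 mm and 10.7 degrees, less where a joint would pass 70% of its speed; a pose out of reach is approached as far as the arm can. A call with a number of a shift or a turn outside -1 to 1 is refused whole. A call with a gripper value outside its range is refused whole. The fingers move at their own pace and stop on an object; "squeeze" is the grip in N (left out, the last holds). Time passes only in rows, so rows that do not move let the fingers close. It gives the time, the measured TCP pose, the force and the opening at its end, in the units of the state.
- read_state(): the state, without advancing time (a new reading comes with each control period).
- get_image(name): name is "scene" or "top" or "wrist"; returns the picture (480x640x3 uint8, red, green, blue); there is no depth.
- calibration(name): a dict with "vfov" (degrees; the focal length in pixels is half the picture's height over the tangent of half this angle, whatever the lens; pixels are square), "cx", "cy" (the principal point, pixels), "R" (3x3) and "t" (3): a world point X has camera coordinates R X + t. Camera axes: x right, y down, z forward; pixel columns grow to the right and rows downward; lengths in m; the calibration is good to about 2 mm. A picture is of the moment at which its call begins: read the wrist's pose just before it. calibration takes no time and is no camera call; for the wrist camera it gives the pose at the moment of the call.
- finish_job(): hands the job in, once; it reports no verdict.
The state is a dict: "t": time; "joint_positions": joint angles; "dq": joint speeds; "joint_torque": joint torques, N m; "tcp_pos": TCP position; "ee_rot": TCP orientation; "ft_force": force on the tool from outside, world axes, zero at the start; "ft_torque": the same for the moment, N m; "opening": finger opening in m.
Only numpy, scipy, OpenCV 4.12 (cv2) and the standard library are available. Lean on these libraries where they do the work, as an engineer would, in place of code of your own. Each camera call takes 0.05 s, during which the arm holds its last target.

## Task

Take the tabbed hair-shade chart out of its desk stand and hang it by its slot on the steel hook, in front of the chart already hanging there. Then, with the new chart, gently slide the old one back along the hook until both bear firmly on the rubber stop, and let go, leaving both hanging snug together. Do not crush the charts or knock the old one off, and leave the mixing bowl and the carton lying between hook and stand where they are.

Things in the scene. Friction and masses are not known exactly. Their poses are not given: they have to be found in the camera images.
- new_grip (a point): Grip tab of the new chart, a stiff white panel (about 120 g) upright in the wooden desk stand. Tab: 36 mm wide (along y), 12 thick (x), 55 tall; this point is 24 mm below its top, 31 above its foot, 168 above the panel's lower edge. x is the panel's normal, z up. The panel under the tab is 84 mm wide, 6 thick; at first its lowest 30 mm are in the stand's groove.
- new_slot (a point): Middle of the upper edge of the hanging slot through the new chart, 41 mm straight below new_grip. The slot reaches 30 mm down from here and is 20 mm wide (along y); it goes through along x. Hung up, this edge rests on the hook's prong. Same axes as new_grip.
- old_slot (a point): Middle of the upper edge of the same kind of slot (20 mm wide, 30 mm high) in the old chart that already hangs on the hook: a white panel 110 mm wide, 6 mm thick, 130 mm high, without a tab; its top is 8 mm above this point. x is the panel's normal, z up.
- hook_tip (a point): Outer end of the hook's prong, on its axis. The prong is a level steel bar 10 mm thick, 175 mm above the table; +x points along it to its upright, 120 mm away; y is level across, z up. Here the end turns up: this nose reaches from 5 mm below to 15 mm above the axis and 5 mm out in -x, 10 mm wide. On the prong hangs the old chart.
- hook_root (a point): Where the prong leaves its upright (50 mm wide, top 15 mm above the prong). In front of it, behind the old chart, is the stop: a collar with a black rubber disc (34 mm across), clamped at an unmeasured place: disc face 74 to 108 mm from hook_tip. It is sprung, 3 N per mm for 3 mm, then hard. The old chart slides at under 2 N; chart on chart, 4 to 9 N for 0.5 s is firm, over 15 N crushes.
- stand: The wooden desk stand, fixed: 90 x 120 mm, 38 mm high, its origin centred under it; the groove runs along y, is 8 mm wide and has its floor 8 mm above the table. The hook and the stand may change sides of the table.
- bowl: Black mixing bowl, 110 mm across, 50 mm high; origin at the centre of its underside. Bystander.
- carton_a: White carton, 160 x 45 x 36 mm, lying between the hook and the stand; origin at the centre of its underside. Bystander.
Mind the look-alikes: they are no part of the job. What is shaped like the part that bears hook_tip but orange or purple is not meant.

How it is judged:
By the outcome, as a careful person would: the job done as asked, in the order asked, and still so for the second after the job is handed in, with the robot touching nothing.
It also fails if it takes over 72 s, if anything falls off the work surface, if the arm or the gripper's body presses on something with over 40 N, if the wrist force passes 120 N, or if a joint passes its speed limit or range.

## Working session

There is one attempt and no reset: what is moved stays moved. The work goes in short steps, Python scripts to look and compute and a tool call to move; the robot and the scene stay as the last step left them, time stands still between calls to the robot, and variables do not carry over. Pictures are saved under pics/ and viewed, and the job is handed in when it is done.

Besides the shell and the picture viewer there is one more tool, called after "Emit:" as name([rows], argument=value, ...), one row to a line, values as JSON. play_rows: Moves the arm, as the interface text tells. Shift numbers are shares of 60 mm and turn numbers shares of 0.12 rad, none past 1 either way. Its arguments: {"type":"object","properties":{"commands":{"type":"array"},"squeeze":{"type":"number"}},"required":["commands"]}

```bash
ls; mkdir -p pics
python3 - <<'E'
from bench import *
import cv2,numpy as np
s=read_state();print(s)
for n in ["scene","top","wrist"]:
    c=calibration(n);print(n,c)
    cv2.imwrite(f"pics/{n}0.png",get_image(n)[:,:,::-1])
E
```

```text
pics
{'t': 0.0, 'joint_positions': array([-1.19119845,  0.68998971, -0.19450507,  1.56630191,  0.1572903 ,
        0.90249141, -0.21509481]), 'dq': array([-0.00029771,  0.00085201,  0.00039031, -0.00110397, -0.00037596,
        0.00084989,  0.00126309]), 'joint_torque': array([-7.44747431e-04, -5.27554071e+01, -1.26679089e+00, -1.53425592e+01,
       -5.25124662e-02,  6.49346039e-03,  1.86396787e-04]), 'tcp_pos': array([0.21168679, 0.58742548, 0.24591744]), 'ee_rot': array([ 0.26988253,  1.55390352, -0.27270763]), 'ft_force': array([-0.09458945, -0.99120277,  0.35750934]), 'ft_torque': array([ 0.00885155, -0.01071153, -0.00889394]), 'opening': 0.08829722981552923}
scene {'vfov': 57.10306225037812, 'cx': 325.09475931742577, 'cy': 234.36367828802022, 'R': array([[ 0.88282496,  0.46914371, -0.02289697],
       [ 0.28712093, -0.57759393, -0.76416413],
       [-0.37172795,  0.66804897, -0.64461532]]), 't': array([-0.39973029, -0.09968381,  1.29740252])}
top {'vfov': 57.289515381658966, 'cx': 317.2804545429754, 'cy': 242.90241666851182, 'R': array([[ 0.02972716, -0.99955218,  0.00342435],
       [-0.98705002, -0.02989526, -0.15760243],
       [ 0.15763422,  0.00130506, -0.98749671]]), 't': array([-0.09847072,  0.49767324,  1.04192002])}
wrist {'vfov': 68.24981481740505, 'cx': 319.5945122946806, 'cy': 244.67680715674186, 'R': array([[ 0.33982714,  0.94048613, -0.0018298 ],
       [ 0.9014946 , -0.32518263,  0.28559368],
       [ 0.26800188, -0.09870204, -0.95834905]]), 't': array([-0.62312518, -0.03889704,  0.3890361 ])}
```

View pics/scene0.png

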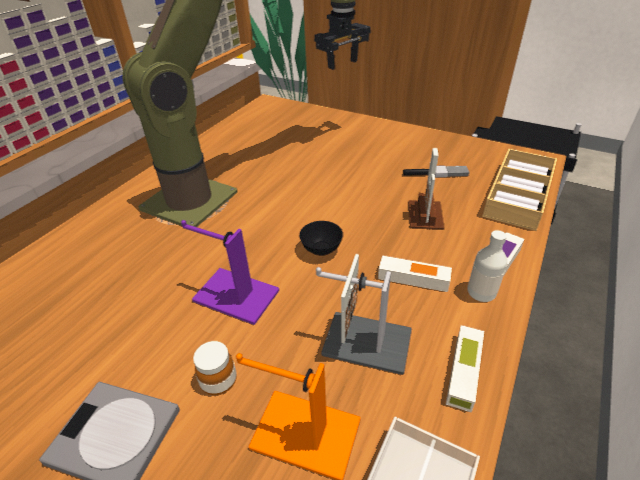

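View pics/top0.png

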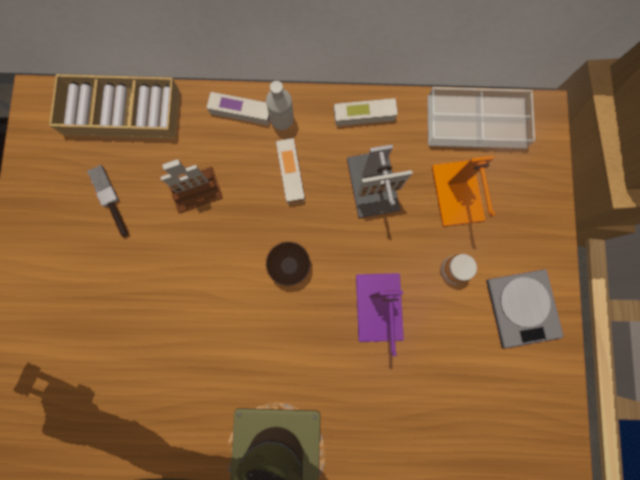

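View pics/wrist0.png

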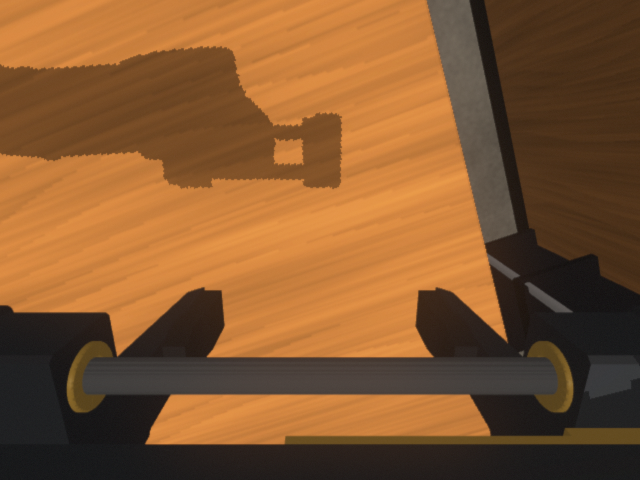

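Run:
```python
from bench import *
import cv2,numpy as np
s=cv2.imread("pics/scene0.png");t=cv2.imread("pics/top0.png")
a=cv2.resize(s[250:375,290:420],None,fx=4.4,fy=4.4,interpolation=3)
b=cv2.resize(s[140:240,395:475],None,fx=5,fy=5,interpolation=3)
c=cv2.resize(t[130:230,330:430],None,fx=4,fy=4,interpolation=3)
d=cv2.resize(t[140:225,145:235],None,fx=4.4,fy=4.4,interpolation=3)
cv2.imwrite("pics/za.png",a);cv2.imwrite("pics/zb.png",b);cv2.imwrite("pics/zcd.png",np.hstack([c[:374],d[:374]]))
for n in ["scene","top"]:
    k=calibration(n);print(-k["R"].T@k["t"])
```

```text
[ 0.86379396 -0.73677423  0.75099813]
[ 0.32991339 -0.08490832  1.1076643 ]
```

View pics/za.png

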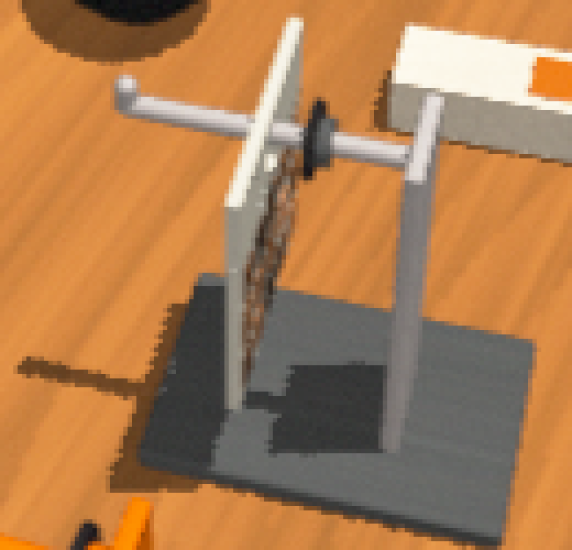

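View pics/zb.png

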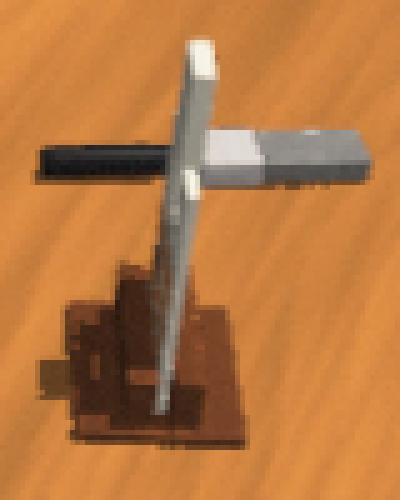

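View pics/zcd.png

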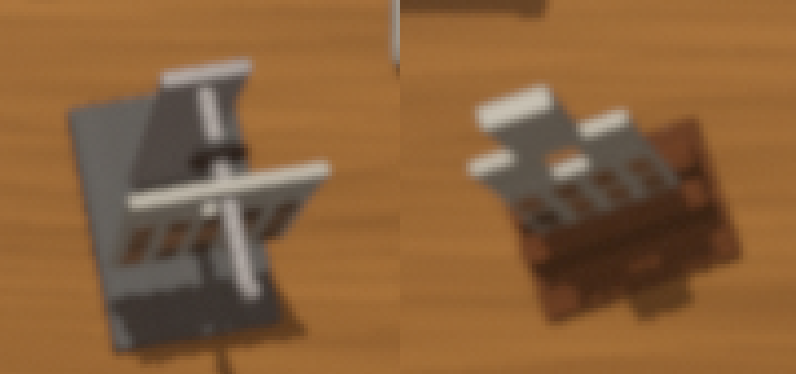

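```bash
cat > h.py <<'E'
from bench import *
import cv2,numpy as np
from scipy.spatial.transform import Rotation as Ro
def ray(k,u,v):
    f=240/np.tan(np.radians(k["vfov"]/2))
    d=k["R"].T@np.array([(u-k["cx"])/f,(v-k["cy"])/f,1]);return -k["R"].T@k["t"],d/np.linalg.norm(d)
def pl(k,u,v,z):
    o,d=ray(k,u,v);return o+d*(z-o[2])/d[2]
def tri(obs):
    A=np.zeros((3,3));b=np.zeros(3)
    for k,u,v in obs:
        o,d=ray(k,u,v);P=np.eye(3)-np.outer(d,d);A+=P;b+=P@o
    X=np.linalg.solve(A,b);return X,[np.linalg.norm(np.cross(X-ray(*q)[0],ray(*q)[1]))*1e3 for q in obs]
def proj(k,X):
    f=240/np.tan(np.radians(k["vfov"]/2));c=k["R"]@X+k["t"];return c[:2]/c[2]*f+[k["cx"],k["cy"]]
E
python3 - <<'E'
from h import *
np.set_printoptions(precision=4,suppress=True)
T=calibration("top");S=calibration("scene")
print("tabtop",tri([(T,171.1,164.5),(S,435.4,152.4)]), pl(T,171.1,164.5,.2),pl(S,435.4,152.4,.2))
print("nose",tri([(T,392.7,203),(S,318.6,269.5)]),pl(T,392.7,203,.19),pl(S,318.6,269.5,.19))
print("old top",pl(T,362.5,180.5,.188),pl(T,412.5,172,.188))
print("upright top",pl(T,(160/4+330),130+78/4,.19),pl(T,(250/4+330),130+66/4,.19))
print("panel shoulders",pl(T,(70/4.4+145),140+168/4.4,.145),pl(T,(228/4.4+145),140+118/4.4,.145))
for n,u,v in [("bowl",288,265),("carton",280,142),("carton",300,142),("carton",285,203),("carton",303,198)]: print(n,pl(T,u,v,.045))
print(Ro.from_rotvec(read_state()["ee_rot"]).as_matrix())
E
```

```text
tabtop (array([0.6392, 0.2384, 0.1947]), [np.float64(1.549490171241079), np.float64(1.5494901712410742)]) [0.636  0.2356 0.2   ] [0.6423 0.2308 0.2   ]
nose (array([ 0.5712, -0.243 ,  0.1836]), [np.float64(1.8489409258901637), np.float64(1.8489409258902754)]) [ 0.568 -0.243  0.19 ] [ 0.5759 -0.2474  0.19  ]
old top [ 0.6167 -0.1777  0.188 ] [ 0.6393 -0.2863  0.188 ]
upright top [ 0.687 -0.193  0.19 ] [ 0.6954 -0.2422  0.19  ]
panel shoulders [0.6215 0.2755 0.145 ] [0.6508 0.1961 0.145 ]
bowl [ 0.4431 -0.014   0.045 ]
carton [0.7563 0.0189 0.045 ]
carton [ 0.7578 -0.0319  0.045 ]
carton [ 0.5975 -0.0004  0.045 ]
carton [ 0.6116 -0.0446  0.045 ]
[[-0.0004  0.3389  0.9408]
 [-0.0013  0.9408 -0.3389]
 [-1.     -0.0014  0.0001]]
```

```bash
cat >> h.py <<'E'
np.set_printoptions(precision=4,suppress=True)
def plan(p,yaw):
    """tool-down target with tool-y heading yaw(deg): prints total shift (in 60mm units, current tool axes) and turn about tool x (0.12rad units)"""
    s=read_state();R=Ro.from_rotvec(s["ee_rot"]).as_matrix()
    d=R.T@(np.array(p)-s["tcp_pos"])/0.06
    y=np.array([np.cos(np.radians(yaw)),np.sin(np.radians(yaw)),0]);x=np.array([0,0,-1.]);Rt=np.column_stack([x,y,np.cross(x,y)])
    w=Ro.from_matrix(R.T@Rt).as_rotvec()
    print("shift(60mm)",d,"rot(.12)",w/0.12,"deg",np.degrees(w));
    # shifts in target axes:
    print("shift in target axes",Rt.T@(np.array(p)-s["tcp_pos"])/0.06)
def st():
    s=read_state();R=Ro.from_rotvec(s["ee_rot"]).as_matrix()
    print("t",s["t"],"tcp",s["tcp_pos"],"F",s["ft_force"],"op",s["opening"],"yheading",np.degrees(np.arctan2(R[1,1],R[0,1])),"xaxis",R[:,0])
E
python3 - <<'E'
from h import *
k=calibration("wrist");s=read_state();R=Ro.from_rotvec(s["ee_rot"]).as_matrix()
C=-k["R"].T@k["t"]
print("cam in tool",R.T@(C-s["tcp_pos"]),"axes in tool (rows cam x,y,z)\n",k["R"]@R)
plan([.638,.235,.26],20.2)
E
```

```text
cam in tool [-0.1368 -0.0008 -0.0733] axes in tool (rows cam x,y,z)
 [[ 0.0002  1.      0.001 ]
 [-0.2855 -0.0009  0.9584]
 [ 0.9584 -0.0005  0.2855]]
shift(60mm) [-0.2263 -3.1212  8.6755] rot(.12) [7.271  0.0058 0.0102] deg [49.9918  0.04    0.0702]
shift in target axes [-0.2315  4.6386  7.9679]
```

Emit:
play_rows([
  {"xyz": [-0.1,-0.31,0.86],"rotation": [0,0,0],"claw": 1},
  {"xyz": [-0.1,-0.31,0.86],"rotation": [0,0,0],"claw": 1},
  {"xyz": [-0.1,-0.31,0.86],"rotation": [0,0,0],"claw": 1},
  {"xyz": [-0.1,-0.31,0.86],"rotation": [0,0,0],"claw": 1},
  {"xyz": [-0.1,-0.31,0.86],"rotation": [0,0,0],"claw": 1},
], squeeze=20)

```text
t: 0.78
tcp_pos: [0.4234, 0.4124, 0.2742]
ee_rot: [0.26, 1.56, -0.263]
ft_force: [-0.1, 0.4, 0.0]
opening: 0.0883
```

Emit:
play_rows([
  {"xyz": [-0.1,-0.31,0.86],"rotation": [0,0,0],"claw": 1},
  {"xyz": [-0.1,-0.31,0.86],"rotation": [0,0,0],"claw": 1},
  {"xyz": [0,0,0],"rotation": [1,0,0],"claw": 1},
  {"xyz": [0,0,0],"rotation": [1,0,0],"claw": 1},
  {"xyz": [0,0,0],"rotation": [1,0,0],"claw": 1},
])

```text
t: 1.4
tcp_pos: [0.5169, 0.3332, 0.2849]
ee_rot: [0.556, 1.499, -0.567]
ft_force: [0.4, -0.1, -0.3]
opening: 0.0881
```

Emit:
play_rows([
  {"xyz": [0,0,0],"rotation": [1,0,0],"claw": 1},
  {"xyz": [0,0,0],"rotation": [1,0,0],"claw": 1},
  {"xyz": [0,0,0],"rotation": [1,0,0],"claw": 1},
  {"xyz": [0,0,0],"rotation": [1,0,0],"claw": 1},
])

```text
t: 1.9
tcp_pos: [0.5161, 0.3324, 0.2834]
ee_rot: [0.934, 1.359, -0.951]
ft_force: [0.3, 0.1, 0.2]
opening: 0.0883
```

Run:
```python
from h import *
st();plan([.638,.235,.26],20.2)
k=calibration("wrist");I=get_image("wrist");cv2.imwrite("pics/w1.png",I[:,:,::-1]);print(proj(k,np.array([.638,.235,.2])))
np.savez("w1.npz",**k)
```

```text
t 1.9 tcp [0.5161 0.3324 0.2834] F [0.2647 0.0755 0.1511] op 0.08830904150977129 yheading 20.442608260936694 xaxis [-0.0075 -0.0072 -0.9999]
shift(60mm) [0.387  1.3411 2.2286] rot(.12) [0.0354 0.0344 0.0796] deg [0.2437 0.2366 0.5476]
shift in target axes [0.3907 1.3468 2.2245]
[426.5956 421.6628]
```

View pics/w1.png

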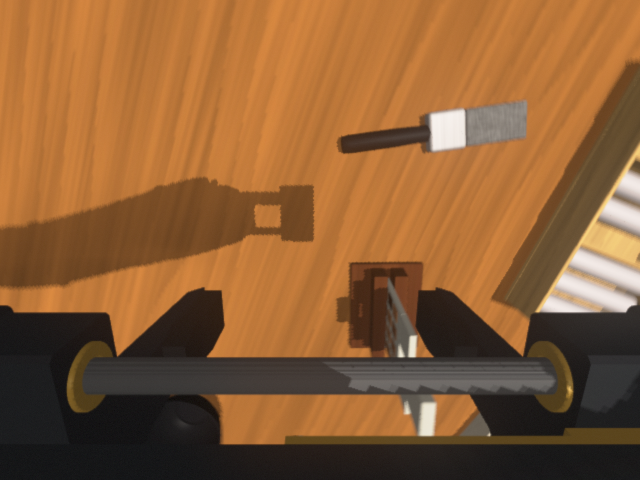

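Emit:
play_rows([
  {"xyz": [-0.2,0.45,0.85],"rotation": [0,0,0],"claw": 1},
  {"xyz": [-0.2,0.45,0.85],"rotation": [0,0,0],"claw": 1},
  {"xyz": [-0.2,0.45,0.85],"rotation": [0,0,0],"claw": 1},
  {"xyz": [0,0.3,0.85],"rotation": [0,0,0],"claw": 1},
  {"xyz": [0,0,0],"rotation": [0,0,0],"claw": 1},
])

```text
t: 2.58
tcp_pos: [0.6835, 0.1736, 0.3175]
ee_rot: [0.923, 1.366, -0.946]
ft_force: [-1.1, 0.2, -0.4]
opening: 0.0883
```

Run:
```python
from h import *
st();plan([.638,.235,.26],20.2)
k=calibration("wrist");I=get_image("wrist");cv2.imwrite("pics/w2.png",I[:,:,::-1]);print(proj(k,np.array([.638,.235,.2])))
np.savez("w2.npz",**k)
```

```text
t 2.575 tcp [0.6835 0.1736 0.3175] F [-1.1038  0.244  -0.407 ] op 0.08832146922765434 yheading 21.088593014212503 xaxis [-0.0112 -0.0086 -0.9999]
shift(60mm) [ 0.9576 -0.3266 -1.2315] rot(.12) [0.1295 0.0342 0.113 ] deg [0.8901 0.2349 0.7769]
shift in target axes [ 0.958  -0.3586 -1.2222]
[292.596  137.1927]
```

View pics/w2.png

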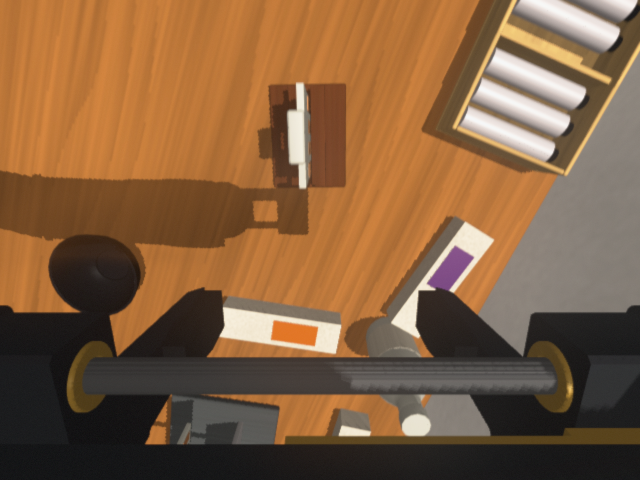

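Run:
```python
from h import *
I=cv2.imread("pics/w2.png");c=cv2.resize(I[75:200,250:360],None,fx=5,fy=5,interpolation=3);cv2.imwrite("pics/w2z.png",c[:600])
```

```text
(no output)
```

View pics/w2z.png

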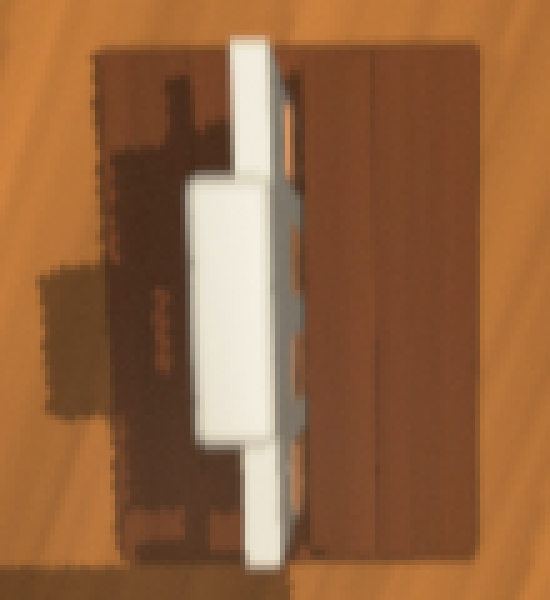

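Run:
```python
from h import *
k=dict(np.load("w2.npz"))
g=lambda x,y,z:pl(k,x/5+250-.4,y/5+75-.4,z)
q=[g(185,178,.2),g(267,176,.2),g(195,446,.2),g(273,440,.2)]
for p in q:print(p)
c=np.mean(q,0);print("c",c);
for e in (q[0]-q[2],q[1]-q[3]):print(np.linalg.norm(e),np.degrees(np.arctan2(-e[0],e[1])))
a=g(232,38,.145);b=g(246,570,.145);e=a-b;print(a,b,np.linalg.norm(e),np.degrees(np.arctan2(-e[0],e[1])))
a2=g(270,38,.145);b2=g(283,570,.145);e=a2-b2;print("shoulder mean",(a+b+a2+b2)/4,np.linalg.norm(e),np.degrees(np.arctan2(-e[0],e[1])))
# stand top corners z=.038
w=[g(97,47,.038),g(479,45,.038),g(478,560,.038),g(122,562,.038)]
print("stand",np.mean(w,0));e=w[1]-w[2];print(np.linalg.norm(e),np.degrees(np.arctan2(-e[0],e[1])))
plan([c[0],c[1],.165],20)
```

```text
[0.6284 0.2499 0.2   ]
[0.6386 0.2541 0.2   ]
[0.6414 0.2172 0.2   ]
[0.6514 0.2219 0.2   ]
c [0.6399 0.2358 0.2   ]
0.035248119145360135 21.766387787255
0.03465678342487091 21.64231691430186
[0.6218 0.274  0.145 ] [0.6531 0.195  0.145 ] 0.08498599303949507 21.568148044993016
shoulder mean [0.6404 0.2356 0.145 ] 0.08496651187887312 21.806542230194296
stand [0.6415 0.2363 0.038 ]
0.11051762299038885 22.114813387859492
shift(60mm) [ 2.547  -0.2642 -1.1654] rot(.12) [0.1902 0.0065 0.1134] deg [1.3078 0.0448 0.7795]
shift in target axes [ 2.5439 -0.3254 -1.1567]
```

Emit:
play_rows([
  {"xyz": [0,-0.35,0.9],"rotation": [0,0,0.1],"claw": 1},
  {"xyz": [0,-0.35,0.9],"rotation": [0,0,0],"claw": 1},
  {"xyz": [0,-0.35,0.9],"rotation": [0,0,0],"claw": 1},
  {"xyz": [0,-0.35,0.9],"rotation": [0,0,0],"claw": 1},
  {"xyz": [0,-0.35,0.9],"rotation": [0,0,0],"claw": 1},
])

```text
t: 3.25
tcp_pos: [0.6827, -0.1004, 0.3147]
ee_rot: [0.914, 1.385, -0.903]
ft_force: [0.4, 0.5, -0.1]
opening: 0.0883
```

Emit:
play_rows([
  {"xyz": [0,-0.35,0.9],"rotation": [0,0,0],"claw": 1},
  {"xyz": [0,-0.35,0.9],"rotation": [0,0,0],"claw": 1},
  {"xyz": [0,-0.35,0.9],"rotation": [0,0,0],"claw": 1},
  {"xyz": [0,-0.35,0.9],"rotation": [0,0,0],"claw": 1},
  {"xyz": [0,0,0],"rotation": [0,0,0],"claw": 1},
])

```text
t: 3.88
tcp_pos: [0.6904, -0.3335, 0.3099]
ee_rot: [0.908, 1.394, -0.892]
ft_force: [0.6, 0.9, 0.1]
opening: 0.0882
```

Run:
```python
from h import *
st()
k=calibration("wrist");I=get_image("wrist");cv2.imwrite("pics/w3.png",I[:,:,::-1])
np.savez("w3.npz",**k)
```

```text
t 3.875 tcp [ 0.6904 -0.3335  0.3099] F [0.5626 0.8837 0.0915] op 0.08815694727917733 yheading 23.7833653251288 xaxis [-0.0083  0.0169 -0.9998]
```

View pics/w3.png

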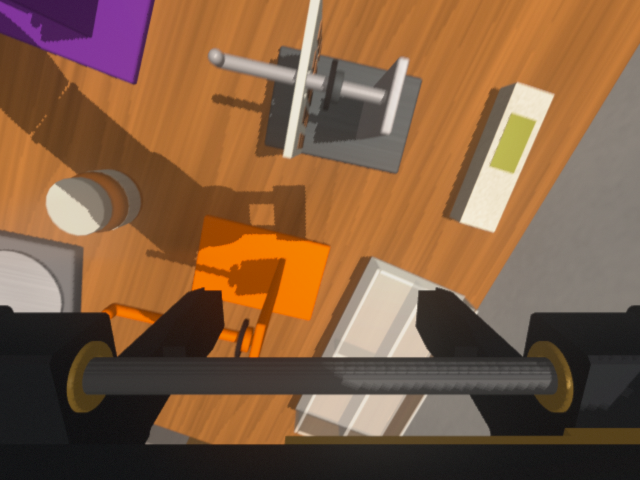

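Run:
```python
from h import *
I=cv2.imread("pics/w3.png");c=cv2.resize(I[0:170,190:430],None,fx=3.3,fy=3.3,interpolation=3);cv2.imwrite("pics/w3z.png",c[:600])
```

```text
(no output)
```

View pics/w3z.png

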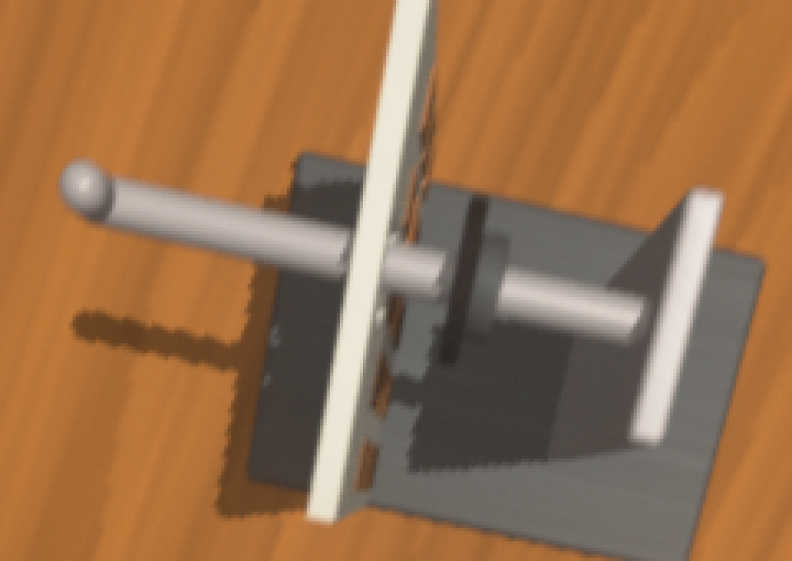

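Run:
```python
from h import *
k=dict(np.load("w3.npz"))
g=lambda x,y,z:pl(k,x/3.3+190-.35,y/3.3-.35,z)
n=g(86,190,.185);a=g(115,204,.175);b=g(345,252,.175);c=g(640,318,.175)
print("nose",n,"axis",a,b,c)
for p,q in ((n,c),(a,c),(a,b)):
    e=q-p;print(np.degrees(np.arctan2(e[1],e[0])),np.linalg.norm(e[:2]))
u=[g(690,188,.19),g(722,195,.19),g(632,438,.19),g(660,440,.19)]
print("upr",u,np.mean(u,0));e=u[0]-u[2];print(np.degrees(np.arctan2(-e[0],e[1])),np.linalg.norm(e))
o1,o2=g(307,518,.188),g(336,520,.188);o3,o4=g(397,0,.188),g(433,0,.188);print("old",o1,o2,o3,o4)
for e in(o3-o1,o4-o2):print(np.degrees(np.arctan2(-e[0],e[1])),np.linalg.norm(e))
d=np.array([np.cos(np.radians(13)),np.sin(np.radians(13)),0])
for nm,p in(("old front",o1),("old back",o2),("root",np.mean(u,0)),("disc top-left",g(468,198,.185)),("disc bl",g(440,360,.165)),("discc",g(455,275,.175))):print(nm,(p-n)@d)
S=calibration("scene")
print("scene nose (sphere ctr)",pl(S,318.6,271,.185),"pred px",proj(S,n))
for n_,p in(("front",np.append((n-0.0*d)[:2],.19)),):print(proj(S,p),proj(calibration("top"),p))
```

```text
nose [ 0.5746 -0.2447  0.185 ] axis [ 0.5778 -0.2439  0.175 ] [ 0.626  -0.2328  0.175 ] [ 0.6897 -0.2192  0.175 ]
12.490201180878568 0.11794757803627781
12.413031584322939 0.1146371655472905
12.847875942401155 0.04949048458078447
upr [array([ 0.6866, -0.1963,  0.19  ]), array([ 0.693 , -0.1949,  0.19  ]), array([ 0.6971, -0.2437,  0.19  ]), array([ 0.7027, -0.2417,  0.19  ])] [ 0.6949 -0.2191  0.19  ]
12.59728882482787 0.04852932616160255
old [ 0.6405 -0.2865  0.188 ] [ 0.6464 -0.2844  0.188 ] [ 0.6197 -0.1892  0.188 ] [ 0.6261 -0.1864  0.188 ]
12.035923921729161 0.09948646437105416
11.682043123650892 0.10004243634010708
old front 0.0548189846717035
old back 0.0610447217858533
root 0.12295918963224216
disc top-left 0.07675110411573625
disc bl 0.07678654514602569
discc 0.07682160978529666
scene nose (sphere ctr) [ 0.5752 -0.2464  0.185 ] pred px [318.7441 270.2976]
[318.6552 268.3305] [393.5069 200.0699]
```

Run:
```python
from h import *
plan([.640,.2357,.25],21.7)
```

```text
shift(60mm) [ 1.2037  3.043  -8.9272] rot(.12) [ 0.3381 -0.1812 -0.0124] deg [ 2.3247 -1.2461 -0.0853]
shift in target axes [ 1.0037  2.6796 -9.0674]
```

Emit:
play_rows([
  {"xyz": [0.05,0.28,-0.9],"rotation": [0.34,-0.18,0],"claw": 1},
  {"xyz": [0.05,0.28,-0.9],"rotation": [0,0,0],"claw": 1},
  {"xyz": [0.05,0.28,-0.9],"rotation": [0,0,0],"claw": 1},
  {"xyz": [0.05,0.28,-0.9],"rotation": [0,0,0],"claw": 1},
  {"xyz": [0.05,0.28,-0.9],"rotation": [0,0,0],"claw": 1},
])

```text
t: 4.55
tcp_pos: [0.665, -0.027, 0.2966]
ee_rot: [0.924, 1.373, -0.909]
ft_force: [0.4, 0.5, 0.8]
opening: 0.088
```

Emit:
play_rows([
  {"xyz": [0.05,0.28,-0.9],"rotation": [0,0,0],"claw": 1},
  {"xyz": [0.05,0.28,-0.9],"rotation": [0,0,0],"claw": 1},
  {"xyz": [0.05,0.28,-0.9],"rotation": [0,0,0],"claw": 1},
  {"xyz": [0.05,0.28,-0.9],"rotation": [0,0,0],"claw": 1},
  {"xyz": [0,0,0],"rotation": [0,0,0],"claw": 1},
])

```text
t: 5.18
tcp_pos: [0.6301, 0.232, 0.2888]
ee_rot: [0.906, 1.399, -0.874]
ft_force: [-0.5, -1.1, 0.2]
opening: 0.0883
```

Run:
```python
from h import *
st();plan([.640,.2357,.165],21.7)
```

```text
t 5.175 tcp [0.6301 0.232  0.2888] F [-0.4827 -1.1131  0.1853] op 0.0883089381961793 yheading 24.564294272334436 xaxis [-0.0035  0.0254 -0.9997]
shift(60mm) [2.0635 0.1607 0.0625] rot(.12) [ 0.4173 -0.2064 -0.0565] deg [ 2.8693 -1.4189 -0.3886]
shift in target axes [2.0631 0.1763 0.003 ]
```

Emit:
play_rows([
  {"xyz": [0.2,0.17,0.03],"rotation": [0.42,-0.2,-0.06],"claw": 1},
  {"xyz": [0,0,0],"rotation": [0,0,0],"claw": 1},
])

```text
t: 5.42
tcp_pos: [0.6367, 0.2395, 0.2772]
ee_rot: [0.921, 1.37, -0.921]
ft_force: [-0.2, -0.0, -0.6]
opening: 0.0882
```

Run:
```python
from h import *
st();plan([.640,.2357,.165],21.7)
```

```text
t 5.425 tcp [0.6367 0.2395 0.2772] F [-0.1665 -0.0156 -0.5718] op 0.0881569896141594 yheading 22.12592646690174 xaxis [-0.0024  0.0016 -1.    ]
shift(60mm) [1.8702 0.0299 0.0832] rot(.12) [ 0.0619 -0.0202  0.0135] deg [ 0.4258 -0.139   0.0931]
shift in target axes [1.8704 0.0274 0.0785]
```

Emit:
play_rows([
  {"xyz": [0.5,0.03,0.08],"rotation": [0.06,-0.02,0],"claw": 1},
  {"xyz": [0.5,0,0],"rotation": [0,0,0],"claw": 1},
  {"xyz": [0.4,0,0],"rotation": [0,0,0],"claw": 1},
  {"xyz": [0,0,0],"rotation": [0,0,0],"claw": 1},
])

```text
t: 5.92
tcp_pos: [0.6385, 0.2351, 0.1949]
ee_rot: [0.923, 1.367, -0.921]
ft_force: [-0.6, -0.4, 0.1]
opening: 0.0882
```

Run:
```python
from h import *
st();plan([.640,.2357,.165],21.7)
```

```text
t 5.925 tcp [0.6385 0.2351 0.1949] F [-0.6473 -0.4076  0.0703] op 0.0881533646176845 yheading 21.99411919185629 xaxis [ 0.0006  0.0015 -1.    ]
shift(60mm) [0.4991 0.0255 0.0008] rot(.12) [ 0.0428 -0.0095 -0.0091] deg [ 0.2942 -0.0656 -0.0627]
shift in target axes [0.4991 0.0261 0.0001]
```

Emit:
play_rows([
  {"xyz": [0.5,0.025,0],"rotation": [0.04,0,0],"claw": 1},
  {"xyz": [0,0,0],"rotation": [0,0,0],"claw": 1},
])

```text
t: 6.18
tcp_pos: [0.641, 0.2357, 0.168]
ee_rot: [0.929, 1.363, -0.921]
ft_force: [0.6, 0.2, 0.1]
opening: 0.088
```

Run:
```python
from h import *
st();plan([.640,.2357,.165],21.7)
k=calibration("wrist");I=get_image("wrist");cv2.imwrite("pics/w4.png",I[:,:,::-1])
```

```text
t 6.175 tcp [0.641  0.2357 0.168 ] F [0.6213 0.156  0.0546] op 0.08804429718175363 yheading 21.750866199934396 xaxis [ 0.0043  0.0033 -1.    ]
shift(60mm) [ 0.0504 -0.0158 -0.006 ] rot(.12) [ 0.0074 -0.0125 -0.044 ] deg [ 0.0511 -0.0858 -0.3024]
shift in target axes [ 0.0505 -0.0156 -0.006 ]
```

View pics/w4.png

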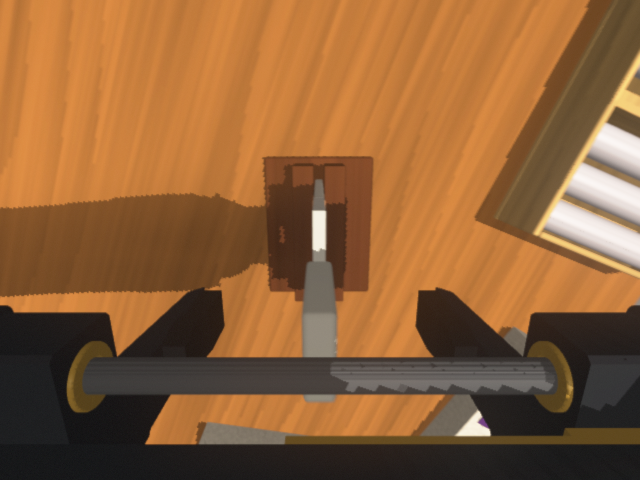

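Emit:
play_rows([
  {"xyz": [0.05,-0.01,0],"rotation": [0,0,-0.04],"claw": 0.6},
  {"xyz": [0,0,0],"rotation": [0,0,0],"claw": 0.3},
  {"xyz": [0,0,0],"rotation": [0,0,0],"claw": 0.15},
  {"xyz": [0,0,0],"rotation": [0,0,0],"claw": 0},
  {"xyz": [0,0,0],"rotation": [0,0,0],"claw": 0},
], squeeze=25)

```text
t: 6.85
tcp_pos: [0.6446, 0.2368, 0.1723]
ee_rot: [0.934, 1.359, -0.915]
ft_force: [-0.0, -0.2, 0.1]
opening: 0.0402
```

Emit:
play_rows([
  {"xyz": [0,0,0],"rotation": [0,0,0],"claw": 0},
  {"xyz": [0,0,0],"rotation": [0,0,0],"claw": 0},
])

```text
t: 7.1
tcp_pos: [0.6445, 0.2368, 0.1721]
ee_rot: [0.934, 1.359, -0.915]
ft_force: [-0.0, -0.8, 0.2]
opening: 0.0203
```

Run:
```python
from h import *
st();plan([.640,.2357,.165],21.7)
```

```text
t 7.1 tcp [0.6445 0.2368 0.1721] F [-0.0434 -0.8188  0.2166] op 0.0203048048340839 yheading 21.749627357218188 xaxis [ 0.011   0.0061 -0.9999]
shift(60mm) [ 0.118  -0.078  -0.0101] rot(.12) [ 0.0073 -0.0135 -0.1044] deg [ 0.0502 -0.0931 -0.718 ]
shift in target axes [ 0.1189 -0.0765 -0.0102]
```

Emit:
play_rows([
  {"xyz": [0.118,-0.078,-0.01],"rotation": [0,0,-0.1],"claw": 0.23},
])

```text
t: 7.22
tcp_pos: [0.6404, 0.2357, 0.1653]
ee_rot: [0.927, 1.366, -0.924]
ft_force: [-0.7, -0.7, -0.6]
opening: 0.0202
```

Run:
```python
from h import *
st();plan([.640,.2357,.165],21.7)
```

```text
t 7.225 tcp [0.6404 0.2357 0.1653] F [-0.6947 -0.7029 -0.6228] op 0.020246495935529574 yheading 21.743255491910773 xaxis [ 0.0008  0.002  -1.    ]
shift(60mm) [ 0.0044 -0.0061 -0.0016] rot(.12) [ 0.0063 -0.0131 -0.0124] deg [ 0.0433 -0.0901 -0.0855]
shift in target axes [ 0.0044 -0.0061 -0.0016]
```

Emit:
play_rows([
  {"xyz": [0,0,0],"rotation": [0,0,0],"claw": 0},
  {"xyz": [0,0,0],"rotation": [0,0,0],"claw": 0},
  {"xyz": [0,0,0],"rotation": [0,0,0],"claw": 0},
])

```text
t: 7.6
tcp_pos: [0.6396, 0.2356, 0.1642]
ee_rot: [0.926, 1.367, -0.925]
ft_force: [-0.2, 0.1, -0.3]
opening: 0.0119
```

Run:
```python
from h import *
st();plan([.640,.2357,.165],21.7)
```

```text
t 7.6 tcp [0.6396 0.2356 0.1642] F [-0.181   0.0638 -0.2846] op 0.011919344395341022 yheading 21.754488568150645 xaxis [-0.0012  0.0012 -1.    ]
shift(60mm) [-0.0135  0.0067  0.0004] rot(.12) [ 0.0079 -0.0129  0.0057] deg [ 0.0545 -0.089   0.0395]
shift in target axes [-0.0135  0.0067  0.0004]
```

Emit:
play_rows([
  {"xyz": [-0.15,0,0],"rotation": [0,0,0],"claw": 0},
  {"xyz": [-0.3,0,0],"rotation": [0,0,0],"claw": 0},
  {"xyz": [-0.4,0,0],"rotation": [0,0,0],"claw": 0},
  {"xyz": [-0.4,0,0],"rotation": [0,0,0],"claw": 0},
  {"xyz": [-0.4,0,0],"rotation": [0,0,0],"claw": 0},
])

```text
t: 8.22
tcp_pos: [0.6386, 0.235, 0.2686]
ee_rot: [0.924, 1.369, -0.927]
ft_force: [-0.3, 0.1, -1.0]
opening: 0.0117
```

Emit:
play_rows([
  {"xyz": [-0.4,0,0],"rotation": [0,0,0],"claw": 0},
  {"xyz": [-0.4,0,0],"rotation": [0,0,0],"claw": 0},
  {"xyz": [0,0,0],"rotation": [0,0,0],"claw": 0},
])

```text
t: 8.6
tcp_pos: [0.6388, 0.2348, 0.3244]
ee_rot: [0.928, 1.366, -0.923]
ft_force: [0.0, -0.0, -1.0]
opening: 0.0119
```

Run:
```python
from h import *
st();plan([.53,-.2544,.29],12.5)
k=calibration("wrist");I=get_image("wrist");cv2.imwrite("pics/w5.png",I[:,:,::-1])
I=get_image("scene");cv2.imwrite("pics/s5.png",I[:,:,::-1])
```

```text
t 8.6 tcp [0.6388 0.2348 0.3244] F [ 0.0387 -0.0458 -0.9507] op 0.011902072048886525 yheading 21.72992189827984 xaxis [ 0.001   0.0023 -1.    ]
shift(60mm) [ 0.5519 -4.7042  6.9041] rot(.12) [ 1.3425 -0.0162 -0.0134] deg [ 9.23   -0.1115 -0.0918]
shift in target axes [ 0.5727 -3.5351  7.5681]
```

View pics/w5.png

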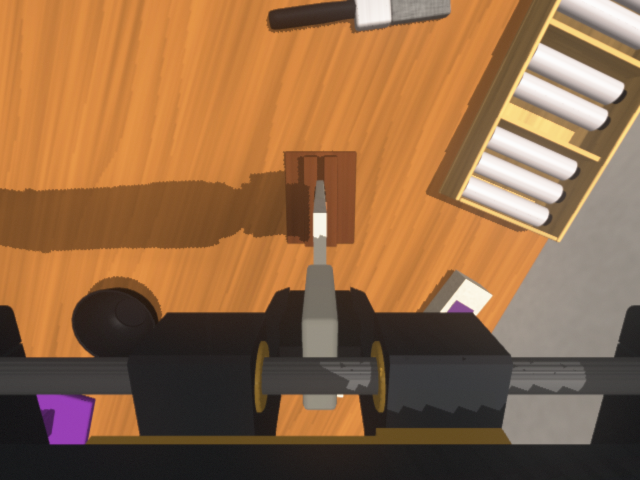

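View pics/s5.png

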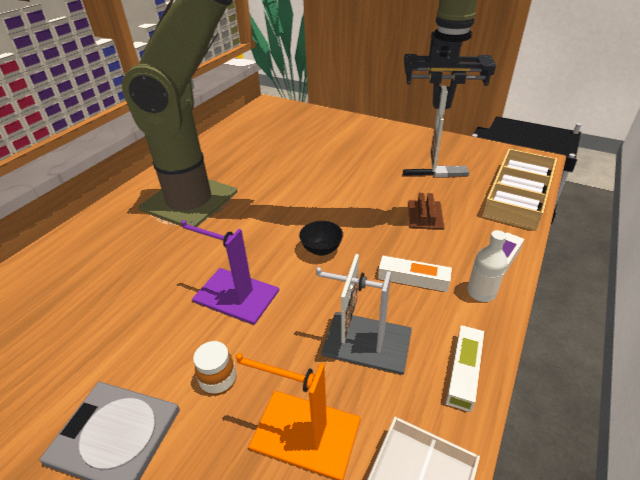

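Emit:
play_rows([
  {"xyz": [0,-0.5,0.6],"rotation": [0.2,0,0],"claw": 0},
  {"xyz": [0,-0.5,0.6],"rotation": [0.2,0,0],"claw": 0},
  {"xyz": [0,-0.5,0.6],"rotation": [0.2,0,0],"claw": 0},
  {"xyz": [0,-0.5,0.6],"rotation": [0.2,0,0],"claw": 0},
  {"xyz": [0,-0.5,0.6],"rotation": [0.2,0,0],"claw": 0},
])

```text
t: 9.32
tcp_pos: [0.5479, 0.0134, 0.3143]
ee_rot: [1.006, 1.337, -1.024]
ft_force: [-0.1, -1.0, -1.3]
opening: 0.012
```

Run:
```python
from h import *
st();plan([.53,-.2544,.29],12.5)
T=calibration("top");print("purple",pl(T,380,292,.19),pl(T,400,292,.19))
```

```text
t 9.325 tcp [0.5479 0.0134 0.3143] F [-0.1454 -1.0201 -1.3309] op 0.012004084218698873 yheading 15.124670499298212 xaxis [-0.0176 -0.0002 -0.9998]
shift(60mm) [ 0.4119 -1.4456  4.232 ] rot(.12) [ 0.3814 -0.0333  0.1432] deg [ 2.6225 -0.2287  0.9843]
shift in target axes [ 0.4057 -1.2575  4.2923]
purple [ 0.377  -0.2171  0.19  ] [ 0.3783 -0.2587  0.19  ]
```

Emit:
play_rows([
  {"xyz": [0,-0.3,0.7],"rotation": [0.2,0,0.14],"claw": 0},
  {"xyz": [0,-0.3,0.7],"rotation": [0.1,0,0],"claw": 0},
  {"xyz": [0,-0.3,0.7],"rotation": [0,0,0],"claw": 0},
  {"xyz": [0,-0.25,0.7],"rotation": [0,0,0],"claw": 0},
  {"xyz": [0,-0.2,0.5],"rotation": [0,0,0],"claw": 0},
])

```text
t: 9.95
tcp_pos: [0.5076, -0.2051, 0.3084]
ee_rot: [1.04, 1.323, -1.048]
ft_force: [0.2, 0.3, -1.3]
opening: 0.012
```

Run:
```python
from h import *
st();plan([.53,-.2544,.29],12.5)
```

```text
t 9.95 tcp [ 0.5076 -0.2051  0.3084] F [ 0.2288  0.3185 -1.2835] op 0.01195910999108731 yheading 12.914426688613911 xaxis [-0.0153  0.0056 -0.9999]
shift(60mm) [0.2967 0.1837 0.8871] rot(.12) [ 0.0598 -0.0739  0.114 ] deg [ 0.4109 -0.5078  0.7835]
shift in target axes [0.3071 0.1859 0.8831]
```

Emit:
play_rows([
  {"xyz": [0.25,0.18,0.88],"rotation": [0.06,-0.07,0.11],"claw": 0},
  {"xyz": [0,0,0],"rotation": [0,0,0],"claw": 0},
])

```text
t: 10.2
tcp_pos: [0.527, -0.2585, 0.2901]
ee_rot: [1.049, 1.307, -1.055]
ft_force: [-0.9, 0.2, -1.5]
opening: 0.0118
```

Run:
```python
from h import *
st();plan([.5453,-.2512,.2242],12.5)
```

```text
t 10.2 tcp [ 0.527  -0.2585  0.2901] F [-0.8746  0.1591 -1.4602] op 0.011764150515041032 yheading 12.172701458021722 xaxis [-0.0056  0.0003 -1.    ]
shift(60mm) [ 1.0966  0.3295 -0.0524] rot(.12) [-0.0476 -0.0122  0.045 ] deg [-0.3275 -0.0838  0.3094]
shift in target axes [ 1.0983  0.3239 -0.0521]
```

Emit:
play_rows([
  {"xyz": [0.5,0.1,-0.05],"rotation": [-0.05,0,0.04],"claw": 0},
  {"xyz": [0.5,0.1,0],"rotation": [0,0,0],"claw": 0},
  {"xyz": [0,0,0],"rotation": [0,0,0],"claw": 0},
])

```text
t: 10.58
tcp_pos: [0.5361, -0.2499, 0.2266]
ee_rot: [1.048, 1.314, -1.047]
ft_force: [-0.3, 0.6, -0.6]
opening: 0.0118
```

Run:
```python
from h import *
st();plan([.5453,-.2512,.2242],12.5)
k=calibration("wrist");I=get_image("wrist");cv2.imwrite("pics/w6.png",I[:,:,::-1])
I=get_image("scene");I=cv2.resize(I[130:360,240:450],None,fx=2.6,fy=2.6,interpolation=3);cv2.imwrite("pics/s6.png",I[:,:,::-1])
I=get_image("top");I=cv2.resize(I[100:280,300:480],None,fx=3,fy=3,interpolation=3);cv2.imwrite("pics/t6.png",I[:,:,::-1])
```

```text
t 10.575 tcp [ 0.5361 -0.2499  0.2266] F [-0.2721  0.6295 -0.6222] op 0.01179265854576992 yheading 12.583905528160923 xaxis [-0.0062  0.0056 -1.    ]
shift(60mm) [0.0384 0.1454 0.0557] rot(.12) [ 0.0121 -0.057   0.0405] deg [ 0.083  -0.3918  0.2785]
shift in target axes [0.0394 0.1453 0.0552]
```

View pics/w6.png

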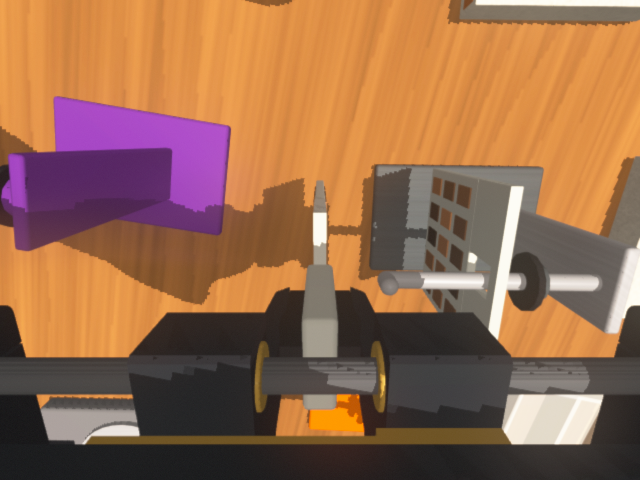

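View pics/s6.png

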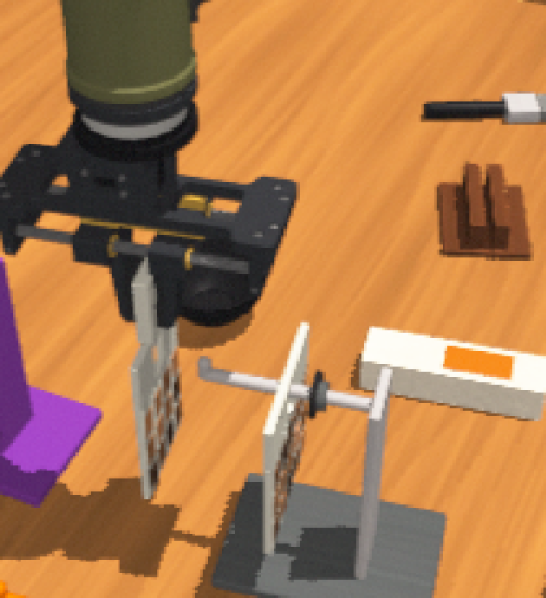

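Run:
```python
from h import *
s=read_state();k=calibration("wrist");R=Ro.from_rotvec(s["ee_rot"]).as_matrix()
I=cv2.imread("pics/w6.png");print(I[170:275:5,320].tolist())
cv2.imwrite("pics/w6z.png",cv2.resize(I[170:310,290:430],None,fx=4,fy=4,interpolation=3))
n=pl(k,389,282,.185);print("nose",n,"in tool",R.T@(n-s["tcp_pos"]))
zs=s["tcp_pos"][2]-.0292
p=pl(k,320,212,zs+.010);print("shoulder end in tool",R.T@(p-s["tcp_pos"]))
for u,v in((387,281),(480,282),(595,284)):
    q=pl(k,u,v,.18);print(u,q,R.T@(q-s["tcp_pos"]))
```

```text
[[71, 144, 223], [71, 143, 222], [98, 137, 183], [116, 132, 149], [116, 134, 150], [117, 135, 149], [117, 132, 148], [116, 131, 145], [117, 131, 144], [243, 251, 253], [243, 251, 253], [242, 251, 253], [243, 251, 253], [242, 251, 252], [243, 251, 253], [173, 191, 202], [144, 159, 169], [144, 160, 169], [145, 160, 169], [113, 126, 135], [108, 121, 130]]
nose [ 0.5758 -0.2463  0.185 ] in tool [0.0449 0.0382 0.0029]
shoulder end in tool [ 0.0193  0.     -0.0416]
387 [ 0.576  -0.2477  0.18  ] [0.0499 0.038  0.0044]
480 [ 0.6278 -0.2369  0.18  ] [0.0499 0.0909 0.005 ]
595 [ 0.6921 -0.224   0.18  ] [0.05   0.1565 0.0064]
```

View pics/w6z.png

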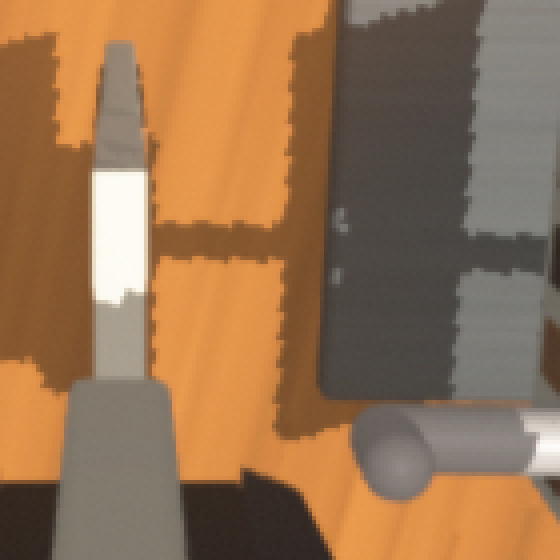

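Emit:
play_rows([
  {"xyz": [0.04,0.1,0.065],"rotation": [0,-0.05,0.04],"claw": 0},
  {"xyz": [0,0,0],"rotation": [0,0,0],"claw": 0},
])

```text
t: 10.98
tcp_pos: [0.5459, -0.2548, 0.2296]
ee_rot: [1.048, 1.293, -1.043]
ft_force: [0.2, 1.2, -0.9]
opening: 0.0116
```

Run:
```python
from h import *
st();plan([.5746,-.2447,.2242],12.5)
s=read_state();k=calibration("wrist");R=Ro.from_rotvec(s["ee_rot"]).as_matrix()
I=get_image("wrist");I=I[:,:,::-1];cv2.imwrite("pics/w7.png",I)
cv2.imwrite("pics/w7z.png",cv2.resize(I[170:310,290:470],None,fx=4,fy=4,interpolation=3))
```

```text
t 10.975 tcp [ 0.5459 -0.2548  0.2296] F [ 0.2177  1.1927 -0.934 ] op 0.011639394817863255 yheading 12.506333121437395 xaxis [ 0.0102 -0.0045 -0.9999]
shift(60mm) [ 0.0935  0.5024 -0.0619] rot(.12) [ 0.0007  0.0552 -0.0752] deg [ 0.0046  0.3796 -0.5169]
shift in target axes [ 0.0894  0.5032 -0.0614]
```

View pics/w7z.png

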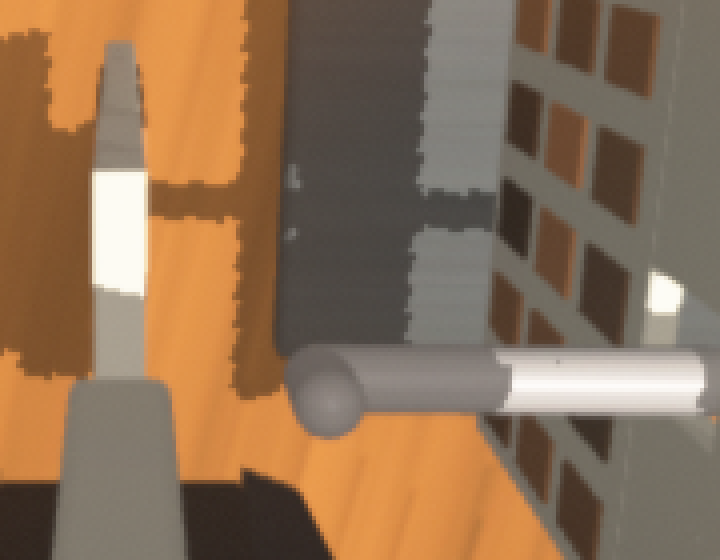

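```bash
cat > lat.py <<'E'
from h import *
def lat(obs):
    s=read_state();k=calibration("wrist");R=Ro.from_rotvec(s["ee_rot"]).as_matrix()
    for u,v,z in obs:
        n=pl(k,u,v,z);print("world",n,"tool mm",1e3*(R.T@(n-s["tcp_pos"])))
E
python3 - <<'E'
from lat import *
st();lat([(372.5,270,.185),(290+430/4,170+380/4,.175),(290+600/4,170+380/4,.175),(320,212,read_state()["tcp_pos"][2]-.0192)])
E
```

```text
t 11.025 tcp [ 0.5457 -0.2549  0.2296] F [ 0.6936  0.9468 -0.5719] op 0.011782779623065918 yheading 12.495934862794394 xaxis [ 0.01   -0.0045 -0.9999]
world [ 0.5733 -0.2448  0.185 ] tool mm [44.8704 28.7394 -4.1285]
world [ 0.589  -0.2422  0.175 ] tool mm [55.0153 44.6005 -3.3476]
world [ 0.613 -0.237  0.175] tool mm [55.2312 69.1189 -3.245 ]
world [ 0.5369 -0.2144  0.2104] tool mm [ 18.9287   0.0185 -41.5719]
```

Emit:
play_rows([
  {"xyz": [0.085,0,-0.06],"rotation": [0,0.05,-0.075],"claw": 0},
])

```text
t: 11.15
tcp_pos: [0.545, -0.2518, 0.2251]
ee_rot: [1.047, 1.303, -1.048]
ft_force: [0.8, 0.3, -1.0]
opening: 0.0116
```

Run:
```python
from h import *
st();plan([.5742,-.2447,.2242],12.5)
```

```text
t 11.15 tcp [ 0.545  -0.2518  0.2251] F [ 0.8365  0.2816 -1.0061] op 0.011573247046590096 yheading 12.45323590677156 xaxis [ 0.0007 -0.0012 -1.    ]
shift(60mm) [ 0.0149  0.4999 -0.0102] rot(.12) [-0.0068  0.0107 -0.0033] deg [-0.0468  0.0734 -0.0227]
shift in target axes [ 0.0147  0.5    -0.0098]
```

Emit:
play_rows([
  {"xyz": [0.015,0.25,-0.01],"rotation": [0,0,0],"claw": 0},
])

```text
t: 11.28
tcp_pos: [0.559, -0.248, 0.2238]
ee_rot: [1.047, 1.304, -1.05]
ft_force: [0.2, -0.6, -0.6]
opening: 0.0118
```

Run:
```python
from h import *
st();plan([.5742,-.2447,.2242],12.5)
I=get_image("wrist");I=I[:,:,::-1]
cv2.imwrite("pics/w8z.png",cv2.resize(I[150:310,270:470],None,fx=4,fy=4,interpolation=3)[:600])
I=get_image("scene");I=cv2.resize(I[180:360,250:420],None,fx=3.3,fy=3.3,interpolation=3);cv2.imwrite("pics/s8.png",I[:,:,::-1])
```

```text
t 11.275 tcp [ 0.559  -0.248   0.2238] F [ 0.158  -0.5757 -0.5936] op 0.011846526037642724 yheading 12.390408179027578 xaxis [-0.0012 -0.0008 -1.    ]
shift(60mm) [-0.0064  0.2597  0.0014] rot(.12) [-0.0159  0.0042  0.0115] deg [-0.1096  0.0288  0.079 ]
shift in target axes [-0.0061  0.2597  0.0019]
```

View pics/w8z.png

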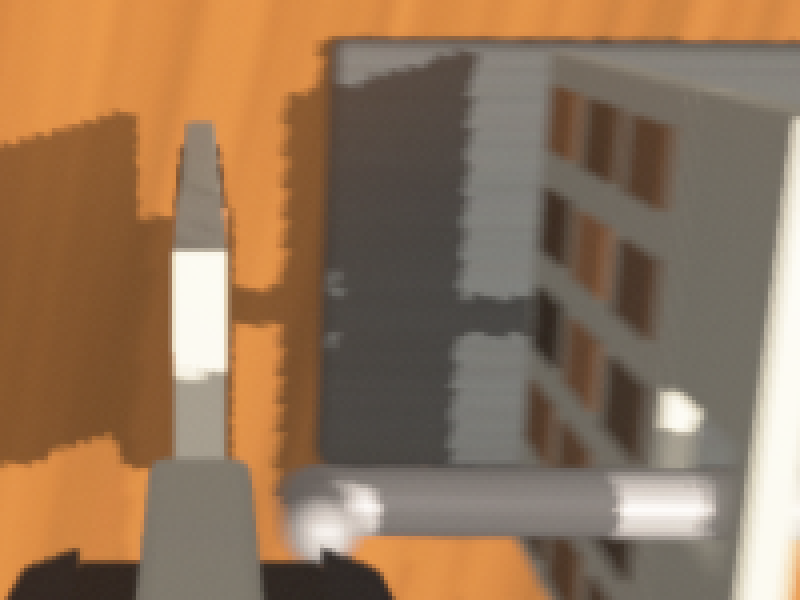

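View pics/s8.png

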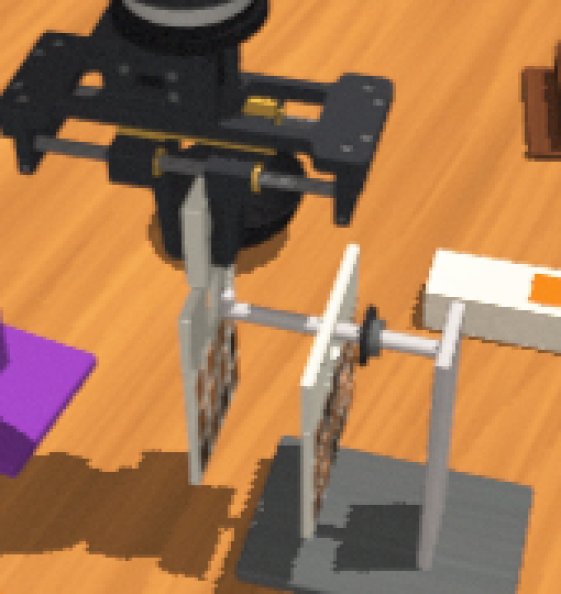

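Emit:
play_rows([
  {"xyz": [-0.005,0.22,0],"rotation": [0,0,0],"claw": 0},
])

```text
t: 11.5
tcp_pos: [0.5746, -0.244, 0.2242]
ee_rot: [1.047, 1.303, -1.046]
ft_force: [-0.7, -0.5, -1.6]
opening: 0.0117
```

Run:
```python
from h import *
st();plan([.5742+.0215,-.2447+.0048,.2242],12.5)
```

```text
t 11.5 tcp [ 0.5746 -0.244   0.2242] F [-0.719  -0.4637 -1.6157] op 0.011685574302718148 yheading 12.549111417281475 xaxis [ 0.0017 -0.0007 -1.    ]
shift(60mm) [0.001  0.3588 0.01  ] rot(.12) [ 0.0071  0.0089 -0.0127] deg [ 0.0491  0.0614 -0.0874]
shift in target axes [0.0004 0.3588 0.0097]
```

No contact so far. Continuing past the nose.

Emit:
play_rows([
  {"xyz": [0,0.18,0.01],"rotation": [0,0,-0.01],"claw": 0},
])

```text
t: 11.62
tcp_pos: [0.5861, -0.2417, 0.2242]
ee_rot: [1.046, 1.304, -1.046]
ft_force: [-0.2, -0.4, -1.2]
opening: 0.0115
```

Emit:
play_rows([
  {"xyz": [0,0.17,0],"rotation": [0,0,0],"claw": 0},
])

```text
t: 11.75
tcp_pos: [0.5966, -0.2395, 0.2241]
ee_rot: [1.045, 1.304, -1.046]
ft_force: [0.1, -0.0, -1.1]
opening: 0.0116
```

Run:
```python
from h import *
st();plan([.5742+.0215,-.2447+.0048,.2105],12.5)
I=get_image("wrist");I=I[:,:,::-1]
cv2.imwrite("pics/w9z.png",cv2.resize(I[150:310,270:470],None,fx=4,fy=4,interpolation=3)[:600])
I=get_image("scene");I=cv2.resize(I[180:360,250:420],None,fx=3.3,fy=3.3,interpolation=3);cv2.imwrite("pics/s9.png",I[:,:,::-1])
```

```text
t 11.75 tcp [ 0.5966 -0.2395  0.2241] F [ 0.0943 -0.0408 -1.1473] op 0.01157241108029085 yheading 12.593323536786908 xaxis [ 0.0005 -0.0009 -1.    ]
shift(60mm) [ 0.2263 -0.0163  0.0037] rot(.12) [ 0.0136  0.0079 -0.0021] deg [ 0.0933  0.0541 -0.0144]
shift in target axes [ 0.2263 -0.0162  0.004 ]
```

View pics/w9z.png

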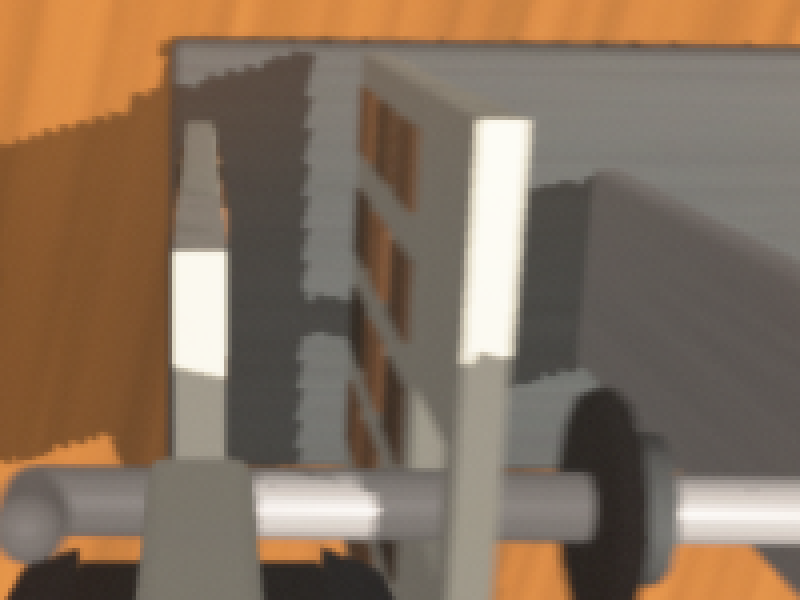

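View pics/s9.png

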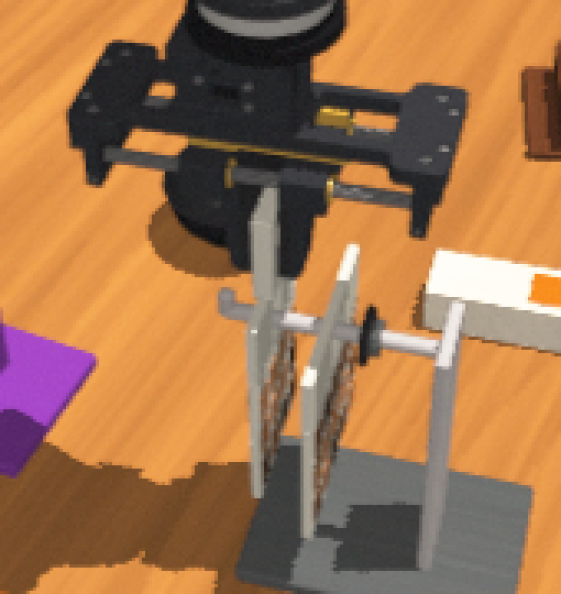

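Emit:
play_rows([
  {"xyz": [0.12,0,0],"rotation": [0,0,0],"claw": 0},
  {"xyz": [0.09,0,0],"rotation": [0,0,0],"claw": 0},
])

```text
t: 12.1
tcp_pos: [0.5969, -0.2391, 0.2108]
ee_rot: [1.045, 1.304, -1.045]
ft_force: [-0.0, 1.1, -0.8]
opening: 0.0117
```

Run:
```python
from h import *
st();s=read_state();d=np.array([.9763,.2164,0]);n=np.array([.5742,-.2447,0]);print("s",(s["tcp_pos"]-n)@d);plan([*(n+d*.05)[:2],.2103],12.5)
```

```text
t 12.1 tcp [ 0.5969 -0.2391  0.2108] F [-0.0115  1.1007 -0.8051] op 0.01170859690047825 yheading 12.645402130835622 xaxis [ 0.0013 -0.0008 -1.    ]
s 0.023330052442178457
shift(60mm) [0.0094 0.4445 0.0108] rot(.12) [ 0.0211  0.0085 -0.0088] deg [ 0.1454  0.0581 -0.0608]
shift in target axes [0.0089 0.4445 0.0096]
```

Emit:
play_rows([
  {"xyz": [0.005,0.12,0.01],"rotation": [0.02,0,0],"claw": 0},
  {"xyz": [0,0.12,0],"rotation": [0,0,0],"claw": 0},
  {"xyz": [0,0.1,0],"rotation": [0,0,0],"claw": 0},
])

```text
t: 12.48
tcp_pos: [0.6171, -0.2355, 0.2099]
ee_rot: [1.047, 1.304, -1.048]
ft_force: [-0.0, -0.5, -1.3]
opening: 0.0117
```

```bash
cat > p.py <<'E'
from h import *
s=read_state();d=np.array([.9763,.2164,0]);n=np.array([.5742,-.2447,0]);print("s",(s["tcp_pos"]-n)@d,"Fd",s["ft_force"]@d,"Fz",s["ft_force"][2],"z",s["tcp_pos"][2],"t",s["t"],"op",s["opening"]);plan([*(n+d*.0675)[:2],.2103],12.5)
E
python3 p.py
```

```text
s 0.0439070913697089 Fd -0.1590644521656877 Fz -1.311283308769135 z 0.20989412335547517 t 12.475 op 0.01165556182027877
shift(60mm) [-0.0069  0.3932 -0.0053] rot(.12) [-0.0099  0.0033  0.0034] deg [-0.0681  0.0226  0.0235]
shift in target axes [-0.0068  0.3932 -0.0048]
```

Emit:
play_rows([
  {"xyz": [-0.007,0.06,-0.005],"rotation": [-0.01,0,0],"claw": 0},
  {"xyz": [0,0.06,0],"rotation": [0,0,0],"claw": 0},
])

```text
t: 12.72
tcp_pos: [0.6251, -0.2332, 0.2105]
ee_rot: [1.046, 1.304, -1.047]
ft_force: [-0.0, 0.5, -0.9]
opening: 0.0116
```

```bash
python3 p.py
```

```text
s 0.0522085129444494 Fd 0.08420667794266903 Fz -0.9401410426312086 z 0.210478022142917 t 12.725 op 0.011563449593888856
shift(60mm) [0.003  0.2548 0.003 ] rot(.12) [ 0.0053  0.005  -0.0013] deg [ 0.0365  0.0341 -0.009 ]
shift in target axes [0.003  0.2548 0.0029]
```

Emit:
play_rows([
  {"xyz": [0,0.05,0],"rotation": [0,0,0],"claw": 0},
  {"xyz": [0,0.05,0],"rotation": [0,0,0],"claw": 0},
])

```text
t: 12.98
tcp_pos: [0.6308, -0.2321, 0.2105]
ee_rot: [1.046, 1.305, -1.048]
ft_force: [-1.4, -0.3, -0.2]
opening: 0.0115
```

```bash
python3 p.py;python3 - <<'E'
from h import *
I=get_image("wrist");I=I[:,:,::-1]
cv2.imwrite("pics/w10z.png",cv2.resize(I[150:310,270:470],None,fx=4,fy=4,interpolation=3)[:600])
I=get_image("scene");I=cv2.resize(I[180:360,250:420],None,fx=3.3,fy=3.3,interpolation=3);cv2.imwrite("pics/s10.png",I[:,:,::-1])
E
```

```text
s 0.057969335920041117 Fd -1.4314929395753115 Fz -0.2433554571387504 z 0.21049031494584064 t 12.975 op 0.011460016286355986
shift(60mm) [0.003  0.1588 0.0013] rot(.12) [0.003  0.0042 0.0088] deg [0.0208 0.0292 0.0607]
shift in target axes [0.0032 0.1588 0.0012]
```

View pics/w10z.png

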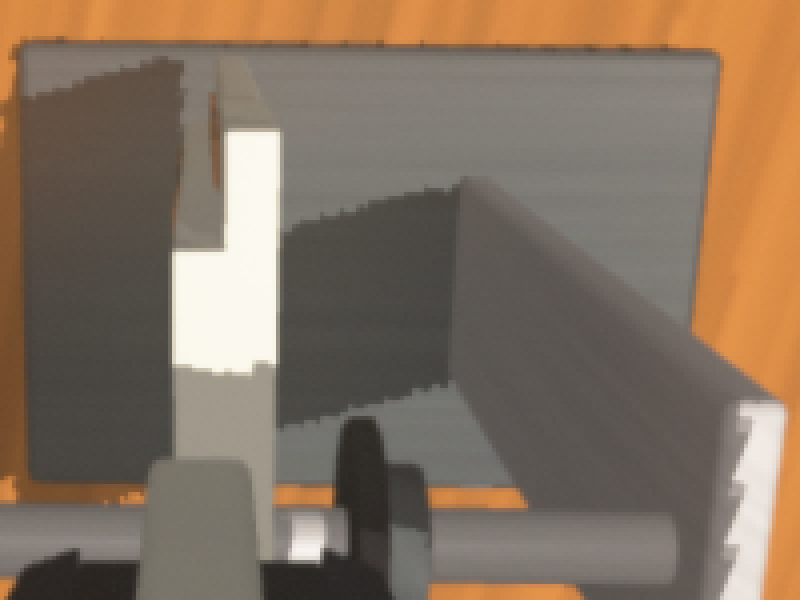

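View pics/s10.png

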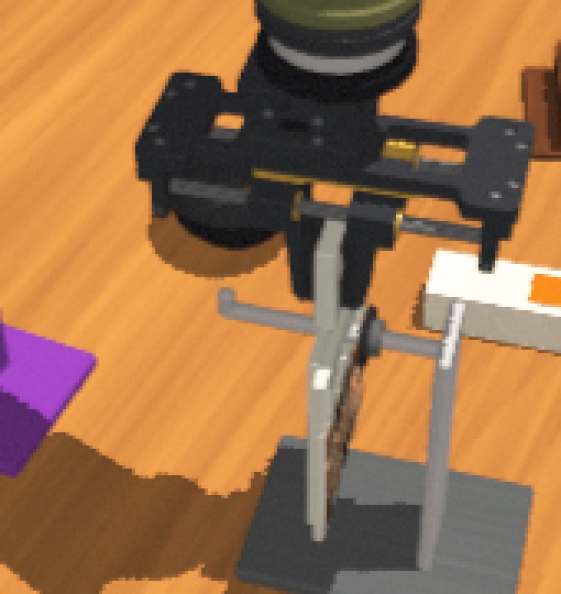

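Emit:
play_rows([
  {"xyz": [0,0.05,0],"rotation": [0,0,0],"claw": 0},
  {"xyz": [0,0.03,0],"rotation": [0,0,0],"claw": 0},
])

```text
t: 13.32
tcp_pos: [0.6358, -0.231, 0.2105]
ee_rot: [1.046, 1.305, -1.047]
ft_force: [-0.8, -0.0, -1.0]
opening: 0.0117
```

```bash
python3 p.py
```

```text
s 0.06307641927503449 Fd -0.8180530192052117 Fz -1.018026032402032 z 0.21047040024529162 t 13.325 op 0.011696151163304979
shift(60mm) [0.0028 0.0737 0.0016] rot(.12) [0.0034 0.0046 0.0066] deg [0.0234 0.0316 0.0453]
shift in target axes [0.0028 0.0737 0.0016]
```

Emit:
play_rows([
  {"xyz": [0,0.03,0],"rotation": [0,0,0],"claw": 0},
])

```text
t: 13.45
tcp_pos: [0.6375, -0.2306, 0.2105]
ee_rot: [1.046, 1.305, -1.048]
ft_force: [-1.2, 0.2, -0.3]
opening: 0.012
```

```bash
python3 p.py
```

```text
s 0.06488063406119794 Fd -1.0849102485428912 Fz -0.26066890172869794 z 0.2104749563001196 t 13.45 op 0.011953870465781715
shift(60mm) [0.0029 0.0436 0.0003] rot(.12) [0.0024 0.0046 0.0082] deg [0.0162 0.0318 0.0561]
shift in target axes [0.0029 0.0436 0.0003]
```

Emit:
play_rows([
  {"xyz": [0,0.03,0],"rotation": [0,0,0],"claw": 0},
])

```text
t: 13.58
tcp_pos: [0.6393, -0.2302, 0.2105]
ee_rot: [1.046, 1.305, -1.048]
ft_force: [-0.8, -0.2, -0.9]
opening: 0.0118
```

Emit:
play_rows([
  {"xyz": [0,0.02,0],"rotation": [0,0,0],"claw": 0},
])

```text
t: 13.7
tcp_pos: [0.6405, -0.23, 0.2105]
ee_rot: [1.046, 1.305, -1.048]
ft_force: [-1.7, 0.1, -0.9]
opening: 0.0117
```

```bash
python3 p.py
```

```text
s 0.06795978138547161 Fd -1.6632333695186785 Fz -0.8955946209278955 z 0.21045890541957268 t 13.7 op 0.011676999605198128
shift(60mm) [ 0.0027 -0.0077  0.0001] rot(.12) [0.002  0.0043 0.0106] deg [0.0135 0.0297 0.0731]
shift in target axes [ 0.0026 -0.0077  0.0001]
```

Emit:
play_rows([
  {"xyz": [0,0.015,0],"rotation": [0,0,0],"claw": 0},
])

```text
t: 13.82
tcp_pos: [0.641, -0.2299, 0.2104]
ee_rot: [1.045, 1.306, -1.049]
ft_force: [-2.5, 0.2, -0.3]
opening: 0.0121
```

```bash
python3 p.py;python3 - <<'E'
from h import *
I=get_image("wrist");I=I[:,:,::-1]
cv2.imwrite("pics/w11z.png",cv2.resize(I[150:310,270:470],None,fx=4,fy=4,interpolation=3)[:600])
E
```

```text
s 0.0683648737574517 Fd -2.397639869640498 Fz -0.3487147389371289 z 0.21037456052675926 t 13.825 op 0.01208015779796884
shift(60mm) [ 0.0013 -0.0144 -0.0005] rot(.12) [0.0003 0.0027 0.0207] deg [0.0022 0.0183 0.1425]
shift in target axes [ 0.0012 -0.0144 -0.0005]
```

View pics/w11z.png

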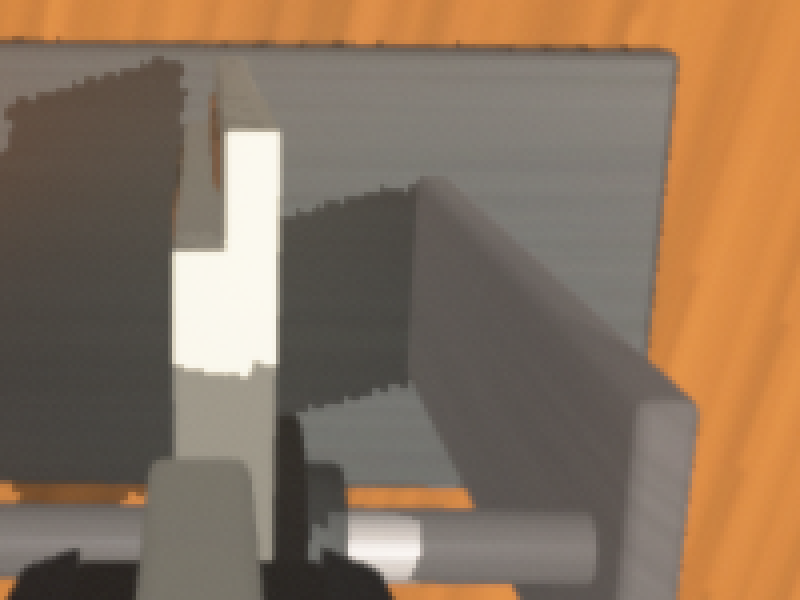

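Emit:
play_rows([
  {"xyz": [0,0.015,0],"rotation": [0,0,0],"claw": 0},
])

```text
t: 14.0
tcp_pos: [0.6412, -0.2299, 0.2103]
ee_rot: [1.045, 1.307, -1.05]
ft_force: [-3.4, 0.2, 0.5]
opening: 0.0119
```

```bash
python3 p.py
```

```text
s 0.06860331924012068 Fd -3.221062505688305 Fz 0.5337476953281011 z 0.2102551224566172 t 14.0 op 0.011874011504426359
shift(60mm) [-0.0007 -0.0184 -0.0009] rot(.12) [-0.0026  0.0002  0.0327] deg [-0.0178  0.0016  0.2249]
shift in target axes [-0.0007 -0.0184 -0.0009]
```

Emit:
play_rows([
  {"xyz": [0,0.02,0],"rotation": [0,0,-0.03],"claw": 0},
])

```text
t: 14.12
tcp_pos: [0.6416, -0.2299, 0.2102]
ee_rot: [1.043, 1.31, -1.054]
ft_force: [-4.2, -0.3, 1.0]
opening: 0.0115
```

```bash
python3 p.py
```

```text
s 0.06903884629871437 Fd -4.13633597677986 Fz 1.0168352343498546 z 0.21016973419968998 t 14.125 op 0.011516926640147354
shift(60mm) [-0.0019 -0.0257 -0.0017] rot(.12) [-0.0064 -0.0027  0.0769] deg [-0.0441 -0.0184  0.5288]
shift in target axes [-0.0022 -0.0257 -0.0018]
```

Emit:
play_rows([
  {"xyz": [0,0.018,0],"rotation": [0,0,0.07],"claw": 0},
])

```text
t: 14.25
tcp_pos: [0.6419, -0.2299, 0.21]
ee_rot: [1.047, 1.306, -1.049]
ft_force: [-5.4, 0.4, 0.2]
opening: 0.0117
```

```bash
python3 p.py
```

```text
s 0.06935403785154107 Fd -5.183762416499118 Fz 0.20290357168623807 z 0.20998604630653675 t 14.25 op 0.01174436747593064
shift(60mm) [-0.0052 -0.0309 -0.0028] rot(.12) [-0.0078 -0.0044  0.0208] deg [-0.0539 -0.03    0.1429]
shift in target axes [-0.0052 -0.0309 -0.0029]
```

Emit:
play_rows([
  {"xyz": [-0.005,0.022,0],"rotation": [0,0,0.03],"claw": 0},
])

```text
t: 14.38
tcp_pos: [0.642, -0.2299, 0.21]
ee_rot: [1.048, 1.306, -1.049]
ft_force: [-5.6, 0.2, 1.0]
opening: 0.0117
```

```bash
python3 p.py
```

```text
s 0.06943308244497878 Fd -5.375050527795222 Fz 1.0259775055103952 z 0.20995051099845288 t 14.375 op 0.011666928224098198
shift(60mm) [-0.0058 -0.0322 -0.0037] rot(.12) [-0.0139 -0.0098  0.0093] deg [-0.0953 -0.0674  0.0641]
shift in target axes [-0.0058 -0.0322 -0.0037]
```

Emit:
play_rows([
  {"xyz": [-0.005,0.027,0],"rotation": [0,0,0.02],"claw": 0},
  {"xyz": [0,0.024,0],"rotation": [0,0,0.01],"claw": 0},
])

```text
t: 14.62
tcp_pos: [0.6423, -0.2299, 0.2098]
ee_rot: [1.049, 1.307, -1.05]
ft_force: [-5.5, 0.2, 1.4]
opening: 0.0118
```

```bash
python3 p.py
```

```text
s 0.06968061606269565 Fd -5.344154259741219 Fz 1.3993532514762876 z 0.20976939444901038 t 14.625 op 0.011837689272538766
shift(60mm) [-0.0087 -0.0364 -0.0052] rot(.12) [-0.0249 -0.0206  0.024 ] deg [-0.1713 -0.1418  0.1651]
shift in target axes [-0.0088 -0.0364 -0.0053]
```

Emit:
play_rows([
  {"xyz": [-0.01,0.03,0],"rotation": [0,0,0.02],"claw": 0},
  {"xyz": [-0.005,0.027,0],"rotation": [0,0,0.01],"claw": 0},
])

```text
t: 14.88
tcp_pos: [0.6425, -0.2299, 0.2098]
ee_rot: [1.05, 1.31, -1.053]
ft_force: [-6.4, -1.1, 2.8]
opening: 0.0118
```

```bash
python3 p.py
```

```text
s 0.06986155207680259 Fd -6.498027814497874 Fz 2.800739040316656 z 0.20976030201790338 t 14.875 op 0.011771914124343067
shift(60mm) [-0.0087 -0.0394 -0.006 ] rot(.12) [-0.0366 -0.0344  0.0476] deg [-0.2519 -0.2366  0.3271]
shift in target axes [-0.009  -0.0394 -0.0061]
```

Emit:
play_rows([
  {"xyz": [-0.01,0.024,0],"rotation": [-0.03,-0.03,0.05],"claw": 0},
  {"xyz": [-0.005,0.024,0],"rotation": [0,0,0.01],"claw": 0},
])

```text
t: 15.12
tcp_pos: [0.6425, -0.2299, 0.2097]
ee_rot: [1.048, 1.308, -1.051]
ft_force: [-6.4, -0.5, 2.3]
opening: 0.0118
```

```bash
python3 p.py
```

```text
s 0.06990591035808601 Fd -6.326389250302229 Fz 2.2700740684983955 z 0.20972883734840858 t 15.125 op 0.011773693896518512
shift(60mm) [-0.0093 -0.0402 -0.0058] rot(.12) [-0.0172 -0.0174  0.0335] deg [-0.1181 -0.1198  0.2304]
shift in target axes [-0.0095 -0.0401 -0.0059]
```

Emit:
play_rows([
  {"xyz": [-0.008,0.025,0],"rotation": [-0.015,-0.015,0.03],"claw": 0},
  {"xyz": [-0.005,0.025,0],"rotation": [0,0,0.01],"claw": 0},
  {"xyz": [-0.005,0.025,0],"rotation": [0,0,0.01],"claw": 0},
])

```text
t: 15.5
tcp_pos: [0.6426, -0.2299, 0.2097]
ee_rot: [1.047, 1.31, -1.053]
ft_force: [-5.5, -1.3, 1.9]
opening: 0.0117
```

```bash
python3 p.py
python3 - <<'E'
from h import *
I=get_image("scene");I=cv2.resize(I[180:360,250:420],None,fx=3.3,fy=3.3,interpolation=3);cv2.imwrite("pics/s12.png",I[:,:,::-1])
E
```

```text
s 0.06999588294630726 Fd -5.622140237962798 Fz 1.9157586477628459 z 0.2097412459756228 t 15.5 op 0.011744000357770965
shift(60mm) [-0.009  -0.0417 -0.006 ] rot(.12) [-0.0191 -0.0218  0.0552] deg [-0.1316 -0.1499  0.3799]
shift in target axes [-0.0093 -0.0416 -0.006 ]
```

View pics/s12.png

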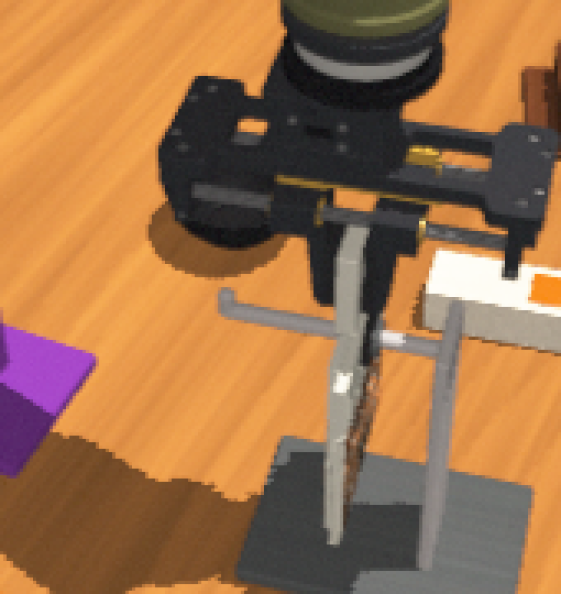

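Emit:
play_rows([
  {"xyz": [0,0.02,0],"rotation": [0,0,0.02],"claw": 0.2},
  {"xyz": [0,0,0],"rotation": [0,0,0],"claw": 0.3},
  {"xyz": [0,0,0],"rotation": [0,0,0],"claw": 0.4},
  {"xyz": [0,0,0],"rotation": [0,0,0],"claw": 0.5},
], squeeze=10)

```text
t: 16.05
tcp_pos: [0.6486, -0.2285, 0.2111]
ee_rot: [1.051, 1.301, -1.042]
ft_force: [0.7, -0.4, -0.5]
opening: 0.0428
```

```bash
python3 p.py
python3 - <<'E'
from h import *
I=get_image("scene");I=cv2.resize(I[180:360,250:420],None,fx=3.3,fy=3.3,interpolation=3);cv2.imwrite("pics/s13.png",I[:,:,::-1])
I=get_image("wrist");cv2.imwrite("pics/w13.png",I[:,:,::-1])
E
```

```text
s 0.07610002850260095 Fd 0.6008882612299685 Fz -0.498784765993721 z 0.2111480061966249 t 16.05 op 0.04282180198820217
shift(60mm) [ 0.0132 -0.1434 -0.0049] rot(.12) [-0.0046 -0.0041 -0.0525] deg [-0.0318 -0.0282 -0.3613]
shift in target axes [ 0.0141 -0.1433 -0.005 ]
```

View pics/s13.png

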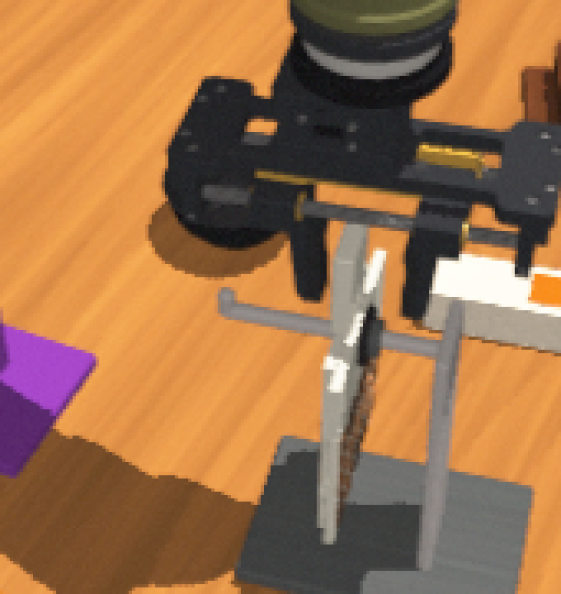

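View pics/w13.png

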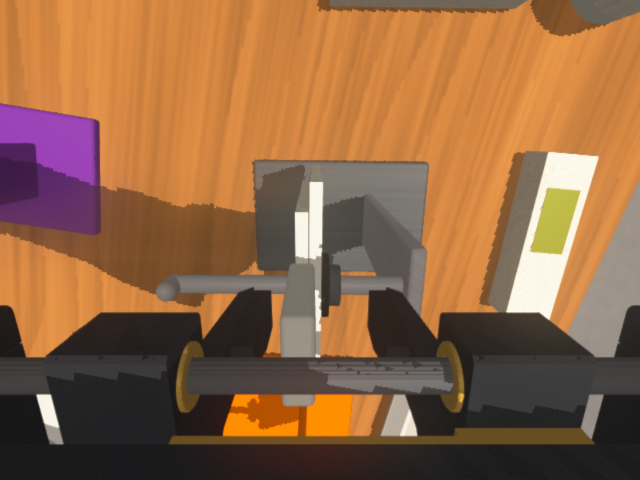

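Emit:
play_rows([
  {"xyz": [-0.05,-0.08,0],"rotation": [0,0,-0.05],"claw": 0.6},
  {"xyz": [-0.2,0,0],"rotation": [0,0,0],"claw": 0.7},
])

```text
t: 16.4
tcp_pos: [0.6426, -0.2295, 0.2258]
ee_rot: [1.047, 1.307, -1.049]
ft_force: [0.0, -0.6, 0.2]
opening: 0.0602
```

```bash
python3 p.py
```

```text
s 0.07010166252701962 Fd -0.11061876991559666 Fz 0.15662338452486396 z 0.22577861332689747 t 16.4 op 0.06019808132523115
shift(60mm) [ 0.2581 -0.0427  0.0005] rot(.12) [-0.0057 -0.0135  0.021 ] deg [-0.039  -0.093   0.1442]
shift in target axes [ 0.258  -0.0434  0.    ]
```

Emit:
play_rows([
  {"xyz": [-0.4,0,0],"rotation": [0,0,0],"claw": 0.7},
  {"xyz": [-0.6,0,0],"rotation": [0,0,0],"claw": 0.7},
  {"xyz": [-0.6,0,0],"rotation": [0,0,0],"claw": 0.7},
  {"xyz": [-0.3,0,0.7],"rotation": [0,0,0],"claw": 0.7},
  {"xyz": [0,0,0.4],"rotation": [0,0,0],"claw": 0.7},
])

```text
t: 17.02
tcp_pos: [0.6588, -0.2932, 0.3502]
ee_rot: [1.046, 1.303, -1.042]
ft_force: [0.7, 0.2, 0.1]
opening: 0.0616
```

```bash
python3 p.py;  python3 - <<'E'
from h import *
I=get_image("scene");cv2.imwrite("pics/sf.png",I[:,:,::-1]);J=cv2.resize(I[220:380,280:420],None,fx=3.7,fy=3.7,interpolation=3);cv2.imwrite("pics/s14.png",J[:,:,::-1])
I=get_image("wrist");cv2.imwrite("pics/w14.png",I[:,:,::-1])
E
```

```text
s 0.07212390620267112 Fd 0.6764127434093541 Fz 0.05552663285252818 z 0.3502004739187275 t 17.025 op 0.061557695561093806
shift(60mm) [ 2.3305 -0.0831 -1.096 ] rot(.12) [ 0.0289  0.0067 -0.0353] deg [ 0.199   0.0463 -0.2426]
shift in target axes [ 2.3317 -0.077  -1.0938]
```

View pics/s14.png

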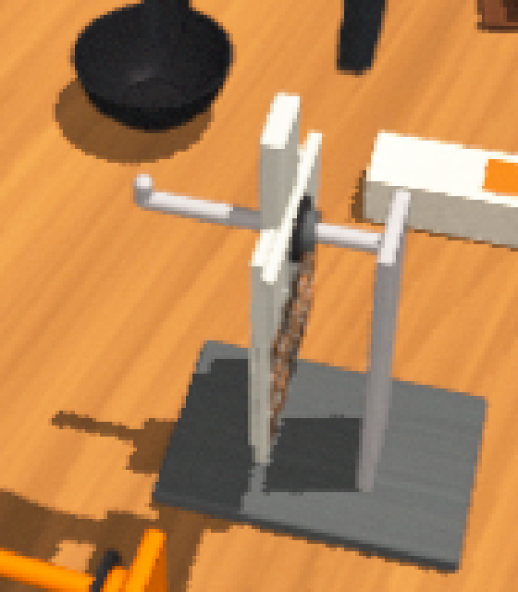

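View pics/w14.png

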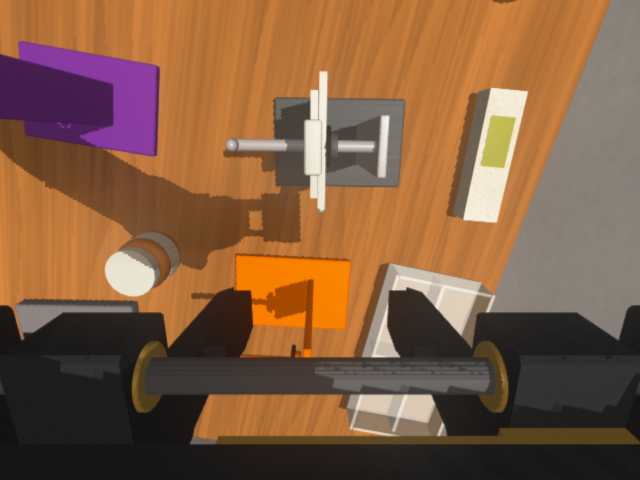

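View pics/sf.png

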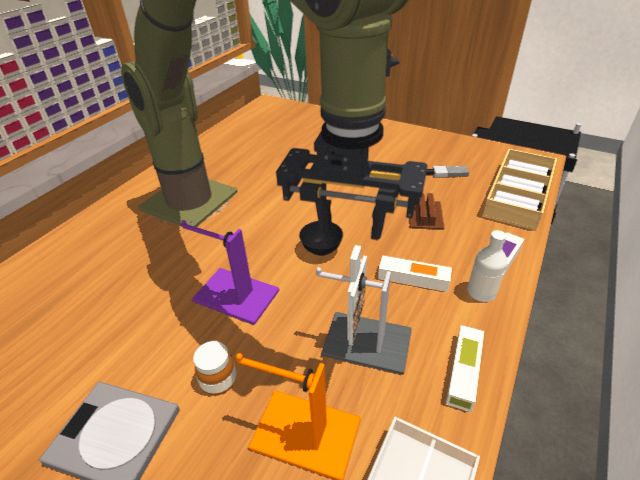

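Run:
```python
import cv2
I=cv2.imread("pics/w14.png");cv2.imwrite("pics/w14z.png",cv2.resize(I[60:220,220:410],None,fx=3.7,fy=3.7,interpolation=3))
```

```text
(no output)
```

View pics/w14z.png

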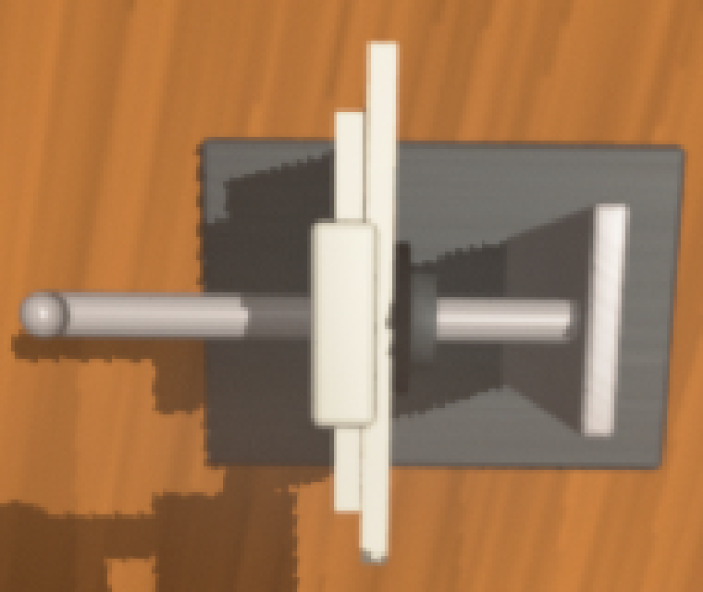

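```bash
python3 -c "
from bench import *
print(finish_job(),read_state()['t'])"
```

```text
the job is handed in; nothing more can be done
the job is handed in; nothing more can be done
```

The new chart now hangs in front of the old one on the steel hook, and both rest flush against the rubber stop. I handed the job in at about 17 s of the 72 s allowed.

- **Push:** with the new chart I slid the old one back at about 1–2 N. I then pressed both on the stop for about 1.3 s. The measured force was 5–6.5 N, read between moves rather than continuously, so short peaks are not ruled out.
- **Release:** I opened the fingers with the chart's slot edge already resting on the prong, then lifted straight up and clear. The force read about zero once I was away.
- **Last pictures (scene and wrist):** both charts hang flush together with the old one touching the disc, within what the pixels show. The bowl, carton and the orange and purple look-alike hooks look to be where they were; I compared these by eye only.
- **Disagreements:** the tool crept a few millimetres during rows meant to hold still. It moved about 6 mm along the hook while the fingers opened, without touching the tab. Two estimates of the hook tip differed by about 1.5 mm, well inside the slot's 5 mm clearance.

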